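Check-weigh a parts pail on the hand scale

TASK

Check-weigh the small lidded pail: take the yellow hand scale off its sloping stand, hook it under the pail's bail handle and, holding the scale upright, raise it until the pail hangs still, well clear of the bench, for about a second so that it can be read. If it weighs 600 g or more (red ring fully out of the casing) lower it gently into the green tray, if less into the red tray, standing flat inside the rim; within 40 g of the mark either tray will do. Then unhook and lay the scale back in its stand as you found it; move the pail only by the hook, do not tip it, and leave the other things where they are.

Things in the scene. Friction and masses are not known exactly. Their poses are not given: they have to be found in the camera images.
- scale: yellow hand spring scale, 163 mm long, 160 g, lying in its stand. Origin: middle of its black grip (hold it here, across y); z runs up from hook to grip, x to the side where the hook opens, y its width. Grip 30 mm (y) x 34 mm (x), z -26 to +16 mm; yellow casing 38 (y) x 30 mm (x), z -92 to -26 mm; below it a white plunger 16 mm thick, down to z -98 mm, bears the hook (z values unloaded)
- hook_seat (a point): inside bottom of the steel hook, at (0, 0, -140) mm of the scale unloaded; moves with the hook, same axes. 7 mm wire bent in the x-z plane, inside radius 13 mm; underside 7 mm below this point, back at x -20 mm, point at x +16.5 mm with its top 17 mm above; plunger end 42 mm above. A bar enters from the +x side over the point, below the plunger, and drops into the seat
- scale_hook (a joint): how far the load draws plunger and hook out of the casing, m: 0 unloaded, at most 0.045; 25 g per mm (245 N/m, hook's own weight taken off), so 600 g reads 0.024. The plunger has a thin black ring each 100 g and a broad red one, just fully out of the casing at 600 g
- stand: fixed sloping stand: grey steel cradle on wire legs over a dark 130 x 84 mm base; origin mid-base on the bench. The trough leans 0.61 rad (35 degrees) from vertical, its upper end to the stand's -x. The casing's back (-x face) lies on the trough's floor between cheeks 46 mm apart and 20 mm high; its lower end stands on two lips 26 mm apart, the plunger between them
- stand_cradle (a point): where the scale's origin lies when seated: (-23, 0, 145) mm in the stand's frame. Seated, scale y = stand y, scale z leans 0.61 rad to the stand's -x, and scale x looks forward (0.82) and up (0.57), square off the trough's floor: lift it out and lay it back along that direction
- pail: round steel parts pail with a blue lid, 91 mm across, lid top 67 mm high; origin in the middle of its underside, z up. Pivots of its bail lie 50 mm up at y = +-49 mm. Weight with the bail anywhere from 420 to 840 g
- bail_grip (a point): middle of the pail's bail grip: a level black bar 12 mm thick and 46 mm long along its y axis, 62 mm above the bail's pivots when the bail stands up. The bail is hinged about the pail's y axis, may lean up to 0.25 rad to either side at the start and stays where it is left
- tray_green: fixed green inspection tray (full weight), 170 mm square, origin in its middle on the bench; floor 4 mm thick, rim 12 mm high, 158 mm inside
- tray_red: fixed red inspection tray (short weight), same size and origin as the green one
- offcut_3: bystander: reddish timber offcut, 38 x 100 x 38 mm; origin in the middle of its underside
- tape_measure: bystander: yellow pocket tape, 34 x 93 x 72 mm; origin in the middle of its underside
- sanding_block: bystander: cork sanding block, 68 x 112 x 36 mm; origin in the middle of its underside
There are look-alikes about, which are no part of the job. There is more than one size of the scale; the one meant has the size given above.

How it is judged:
By the outcome, as a careful person would: the job done as asked, in the order asked, and still so for the second after the job is handed in, with the robot touching nothing.
It also fails if it takes over 72 s, if anything falls off the work surface, if the arm or the gripper's body presses on something with over 40 N, if the wrist force passes 120 N, or if a joint passes its speed limit or range.

ROBOT

A 6-joint arm with a two-finger parallel gripper is mounted at the origin on a cart in front of the work surface, level with it; the furniture and walls round the work are solid. World frame = base frame: x ahead of the robot, y to its left, z up, the work surface at z = 0. Lengths are in m, angles in degrees, forces in N, time in s.
With the tool pointing down it reaches from about 0.325 to 0.875 m from the base axis. Payload 4.4 kg.
Tool frame: the origin (TCP) lies where the fingers leave the gripper's body, on its centre line; the fingertips stand 73 mm ahead of it and the grasp point (between the pads) lies 54 mm ahead of it; z points along the fingers, y is the line along which they close (so a half turn about z gives the same grasp; the last joint's range is limited). The gripper opens to 85 mm and grips with 20 to 120 N. Pads are 22 mm wide; open, the fingers measure 114 mm over their backs; the gripper's body (76 mm by 85 mm) begins 54 mm behind the grasp point. The pads swing forward as they close: fully open they stand 13 mm farther back than shut.
Start: joints at [55.262, 11.837, 88.321, -0, 79.842, -8.623], TCP at [0.253, 0.516, 0.304] pointing down, gripper open.
Joint ranges: [-156.59, 156.59], [-49.26, 127.26], [12.9, 141.05], [-63.56, 243.56], [4.71, 150.69], [-161.64, 161.64]. Speed limits (degrees/s): [159.86, 159.86, 180, 180, 180, 180].

INTERFACE

Orientations are given as a 3x3 rotation matrix whose columns are the frame's x, y, z axes.
In Python, from plant import bot, cams, job gives the robot as it stands.
- The arm moves only by the tool move_arm, never from a script. Its argument "series" is text: rows parted by semicolons, each of 6 numbers parted by spaces: the shift along the tool's x, y, z each as a share of 15 cm, from -1 to 1, then the turn, a rotation vector about the tool's x, y, z each as a share of 90 degrees, from -1 to 1. In form: dx dy dz ax ay az; .... A call has exactly 5 rows; each row is the pose to reach, as a shift and turn from the pose commanded when the call began, along the tool's axes at that moment; what a row does not reach only later rows make up. A row lasts 1/8 s, in which the tool goes at most 62.5 mm and 10.7 degrees, less where a joint would pass 70% of its speed; a pose out of reach is approached as far as the arm can. A call with a number of a shift or a turn outside -1 to 1 is refused whole. A call with a gripper value outside its range is refused whole. "grip" is the opening, from 0 (shut) to 1 (fully open), set as the call begins (left out, the last holds). The fingers move at their own pace and stop on an object; "grip_force" is the grip in N (left out, the last holds). Time passes only in rows, so rows that repeat a pose let the fingers close, or fill a call up. It gives the time, the measured TCP pose, the force, the opening and the grip force at its end, in the units of the state.
- bot.read_state(): the state, without advancing time (a new reading comes with each control period).
- cams.camera(name): name is "side" or "top" or "wrist"; returns a dict with "img" (420x560x3 uint8, red, green, blue), "K" (3x3 intrinsics, pixels), "dist" ([k1, k2, p1, p2, k3] as OpenCV has them; the pictures are not rectified), "pose" (4x4, takes a point from camera to world coordinates); the wrist camera has in their place "tool_from_camera" (4x4, takes a point from camera to tool coordinates, whose origin is the TCP and whose axes are the flange's). Camera axes: x right, y up, looking along -z (the intrinsics and any distortion apply to the point x, -y, -z); pixel columns grow to the right and rows downward; lengths in m; the calibration is good to about 2 mm. A picture is of the moment at which its call begins: read the wrist's pose just before it. There is no depth.
- job.finish_job(): hands the job in; it is judged then, once.
The state is a dict: "time_s": time; "q": joint angles; "joint_velocities": joint speeds; "effort": joint torques, N m; "eef_pos": TCP position; "eef_rot": TCP orientation; "force": force on the tool from outside, world axes, zero at the start; "wrist_torque": the same for the moment, N m; "grip_width": finger opening in m; "gripper_force": force on a finger pad.
Only numpy, scipy, OpenCV 4.12 (cv2) and the standard library are available. Lean on these libraries where they do the work, as an engineer would, in place of code of your own. Each camera call takes 0.05 s, during which the arm holds its last target. There are 200 camera calls.

## Working session

There is one attempt and no reset: what is moved stays moved. The work goes in short steps, Python scripts to look and compute and a tool call to move; the robot and the scene stay as the last step left them, time stands still between calls to the robot, and variables do not carry over. Pictures are saved under pics/ and viewed, at most 10 in all, crops included, and the job is handed in when it is done.

Besides the shell and the picture viewer there is one more tool, called after "Request:" as name(argument=value, ...) on one line, values as JSON. move_arm: Moves the arm, as the interface text tells. Its arguments: {"type":"object","properties":{"series":{"type":"string"},"grip":{"type":"number"},"grip_force":{"type":"number"}},"required":["series"]}

```bash
ls; mkdir -p pics
python3 - <<'E'
from plant import bot,cams,job
import cv2,numpy as np
s=bot.read_state();print(s)
for n in ["side","top","wrist"]:
    c=cams.camera(n);cv2.imwrite(f"pics/{n}0.png",c["img"][:,:,::-1]);print(n,c["K"].tolist() if hasattr(c["K"],'tolist') else c["K"],c["dist"]);print(np.array(c.get("pose",c.get("tool_from_camera"))).round(4).tolist())
    np.save(f"pics/{n}0.npy",c["img"])
E
```

```text
pics
{'time_s': 0.0, 'q': array([ 5.52625109e+01,  1.18836823e+01,  8.84059779e+01,  9.06057835e-04,
        7.98410827e+01, -8.62255555e+00]), 'joint_velocities': array([0.02503523, 0.03213358, 0.10033195, 0.05010268, 0.05604683,
       0.01763461]), 'effort': array([ 9.54447205e-04, -3.83040190e+01, -2.91594923e+01, -3.68935443e-04,
        1.03386148e-02,  1.29381331e-05]), 'eef_pos': array([0.25275786, 0.51580207, 0.30272143]), 'eef_rot': array([[-8.97911409e-01,  4.40174257e-01, -1.31305360e-03],
       [ 4.40176071e-01,  8.97909541e-01, -1.86632457e-03],
       [ 3.57495321e-04, -2.25376890e-03, -9.99997396e-01]]), 'force': array([ 0.06049858,  0.42460585, -0.36395178]), 'wrist_torque': array([-0.00736743,  0.0432637 ,  0.0051137 ]), 'gripper_force': 0.0, 'grip_width': 0.08523371518375135}
side [[435.1744218676362, 0.0, 277.7488356194064], [0.0, 435.1744218676362, 210.4477461571162], [0.0, 0.0, 1.0]] [0.01210147 0.         0.         0.         0.        ]
[[0.9023, 0.207, -0.3783, 0.1199], [-0.4311, 0.4531, -0.7803, -0.9306], [0.0099, 0.8671, 0.498, 0.6699], [0.0, 0.0, 0.0, 1.0]]
top [[478.19045249256953, 0.0, 286.2841697165136], [0.0, 478.19045249256953, 218.9344244875939], [0.0, 0.0, 1.0]] [0.00855332 0.         0.         0.         0.        ]
[[-0.0224, 0.9804, -0.1958, 0.3015], [-0.9996, -0.0256, -0.0139, -0.0311], [-0.0186, 0.1954, 0.9805, 1.2147], [0.0, 0.0, 0.0, 1.0]]
wrist [[336.75061746717796, 0.0, 276.044655903881], [0.0, 336.75061746717796, 205.84627515073788], [0.0, 0.0, 1.0]] [-0.00537965  0.          0.          0.          0.        ]
[[-0.0015, 0.9456, 0.3254, 0.0842], [1.0, 0.0014, 0.0007, 0.0006], [0.0002, 0.3254, -0.9456, -0.0698], [0.0, 0.0, 0.0, 1.0]]
```

View pics/side0.png

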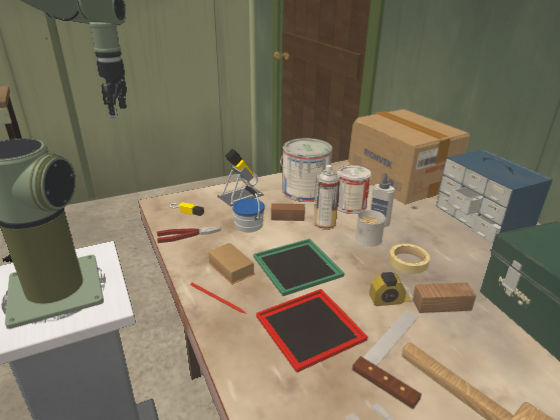

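View pics/top0.png

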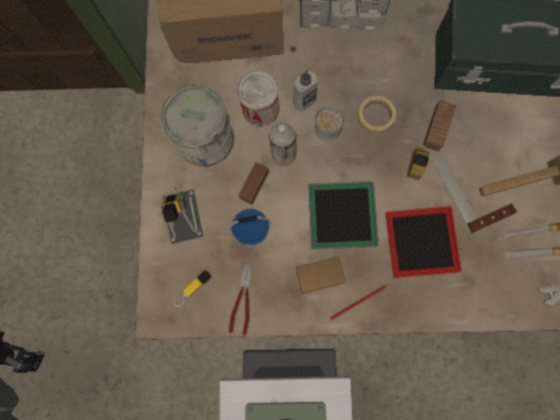

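```bash
cat > h.py <<'E'
import numpy as np,cv2
from plant import bot,cams,job
def snap(n,tag=None):
    s=bot.read_state();c=cams.camera(n)
    if n=="wrist":
        T=np.eye(4);T[:3,:3]=s["eef_rot"];T[:3,3]=s["eef_pos"];c["pose"]=T@np.array(c["tool_from_camera"])
    c["pose"]=np.array(c["pose"]);c["K"]=np.array(c["K"]);c["dist"]=np.array(c["dist"])
    if tag: cv2.imwrite(f"pics/{tag}.png",c["img"][:,:,::-1])
    return c
def ray(c,uv):
    p=cv2.undistortPoints(np.array([[uv]],float),c["K"],c["dist"])[0,0]
    d=c["pose"][:3,:3]@np.array([p[0],-p[1],-1]);return c["pose"][:3,3],d/np.linalg.norm(d)
def onz(c,uv,z):
    o,d=ray(c,uv);return o+d*(z-o[2])/d[2]
def tri(*cu):
    A=np.zeros((3,3));b=np.zeros(3);R=[ray(c,u) for c,u in cu]
    for o,d in R:
        P=np.eye(3)-np.outer(d,d);A+=P;b+=P@o
    x=np.linalg.solve(A,b);return x,[float(np.linalg.norm((np.eye(3)-np.outer(d,d))@(x-o))) for o,d in R]
def proj(c,X):
    T=np.linalg.inv(c["pose"]);p=T[:3,:3]@X+T[:3,3];p=np.array([[p[0],-p[1],-p[2]]])
    return cv2.projectPoints(p,np.zeros(3),np.zeros(3),c["K"],c["dist"])[0][0,0]
def mask(c,lo,hi,box=None):
    m=cv2.inRange(cv2.cvtColor(c["img"],cv2.COLOR_RGB2HSV),np.array(lo),np.array(hi))
    if box:
        k=np.zeros_like(m);u0,v0,u1,v1=box;k[v0:v1,u0:u1]=1;m=m*k
    return m
def blob(m):
    n,l,st,ce=cv2.connectedComponentsWithStats(m);i=1+np.argmax(st[1:,4]);return (l==i).astype(np.uint8)*255,ce[i],st[i]
E
python3 - <<'E'
from h import *
t=snap("top");s=snap("side")
for nm,lo,hi,bt,bs in [("green",(60,80,40),(90,255,200),(300,170,385,255),(245,235,350,295)),("red",(0,170,120),(8,255,255),(380,200,470,285),(250,285,370,365)),("lid",(100,130,60),(125,255,255),(225,200,280,250),(225,190,275,235))]:
    for c,b in ((t,bt),(s,bs)):
        m,ce,st=blob(mask(c,lo,hi,b));cn=max(cv2.findContours(m,0,1)[0],key=cv2.contourArea)
        r=cv2.minAreaRect(cn);(eu,ev),_,_=cv2.fitEllipse(cn)
        M=cv2.moments(cv2.convexHull(cn));ce2=(M["m10"]/M["m00"],M["m01"]/M["m00"])
        z=.067 if nm=="lid" else .012
        corners=[onz(c,p,z)[:2].round(3).tolist() for p in cv2.boxPoints(r)] if c is t else ""
        print(nm,st,onz(c,ce2,z).round(4),corners)
a=cv2.resize(t["img"][175:265,145:285],None,fx=4.5,fy=4.5,interpolation=2)
b=cv2.resize(s["img"][140:240,210:300],None,fx=6,fy=6,interpolation=2)
cv2.imwrite("pics/a.png",cv2.resize(np.hstack([cv2.copyMakeBorder(a,0,600-a.shape[0],0,0,0),b]),None,fx=.68,fy=.68)[:,:,::-1])
E
```

```text
green [ 310  183   67   65 1065] [ 0.5482 -0.1585  0.012 ] [[0.63, -0.076], [0.633, -0.242], [0.47, -0.24], [0.466, -0.078]]
green [254 239  90  55 686] [ 0.5439 -0.1665  0.012 ] 
red [ 386  207   75   70 1007] [ 0.4739 -0.3574  0.012 ] [[0.552, -0.269], [0.565, -0.444], [0.398, -0.445], [0.386, -0.275]]
red [ 257  289  110   76 1708] [ 0.4703 -0.3679  0.012 ] 
lid [233 220  35  24 645] [0.5029 0.0734 0.067 ] [[0.521, 0.119], [0.534, 0.036], [0.48, 0.026], [0.466, 0.109]]
lid [233 199  25  15 320] [0.506  0.0734 0.067 ]
```

View pics/a.png

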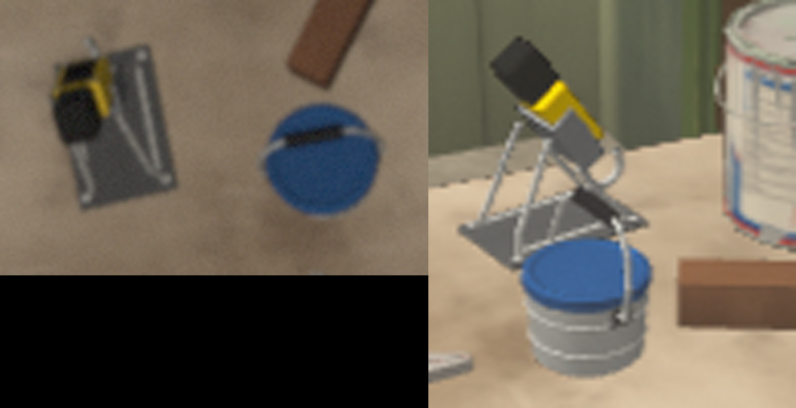

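```bash
cat >> h.py <<'E'
from scipy.spatial.transform import Rotation as Ro
def down(yaw,tilt=0):
    "tool x at yaw; tilt: tool z leans forward along +x yaw (rad)"
    return Ro.from_euler('z',yaw,degrees=True).as_matrix()@Ro.from_euler('y',-tilt).as_matrix()@np.diag([1,-1,-1.])
def plan(wps,R=None,p=None):
    "wps: (R,p) in order, one call each; prints final row of each call"
    s=bot.read_state();R=s["eef_rot"] if R is None else R;p=s["eef_pos"] if p is None else p
    for Rt,pt in wps:
        d=R.T@(np.array(pt)-p)/.15;a=Ro.from_matrix(R.T@Rt).as_rotvec(degrees=True)/90
        print(np.r_[d,a].round(3),"mm",int(1000*np.linalg.norm(pt-p)),"deg",int(90*np.linalg.norm(a)))
        R,p=Rt,np.array(pt)
E
python3 - <<'E'
from h import *
print(down(0,.61).round(2).tolist())
plan([(down(105),[.33,.42,.34]),(down(58),[.42,.30,.35]),(down(10),[.55,.14,.36])])
E
```

```text
[[0.82, 0.0, 0.57], [0.0, -1.0, 0.0], [0.57, 0.0, -0.82]]
[-0.743 -0.349 -0.244 -0.001  0.     0.543] mm 128 deg 48
[-0.928  0.373 -0.067  0.     0.     0.522] mm 150 deg 46
[-0.445  1.3   -0.067  0.     0.     0.533] mm 206 deg 48
```

Request:
move_arm(series="-0.15 -0.07 -0.05 0 0 0.11; -0.3 -0.14 -0.1 0 0 0.22; -0.45 -0.21 -0.15 0 0 0.33; -0.6 -0.28 -0.2 0 0 0.44; -0.743 -0.349 -0.244 0 0 0.543", grip=1)

```text
time_s: 0.88
eef_pos: [0.3306, 0.4195, 0.3406]
eef_rot: [[-0.254, 0.967, 0.0], [0.967, 0.254, -0.0], [-0.0, 0.0, -1.0]]
force: [-0.6, 0.2, 0.0]
grip_width: 0.0855
gripper_force: 0.0
```

Request:
move_arm(series="-0.19 0.07 -0.01 0 0 0.1; -0.37 0.15 -0.03 0 0 0.21; -0.56 0.22 -0.04 0 0 0.31; -0.74 0.3 -0.05 0 0 0.42; -0.928 0.373 -0.067 0 0 0.522")

```text
time_s: 1.5
eef_pos: [0.4207, 0.2994, 0.3504]
eef_rot: [[0.534, 0.846, -0.0], [0.846, -0.534, -0.0], [-0.0, -0.0, -1.0]]
force: [0.1, -0.2, 0.2]
grip_width: 0.0854
gripper_force: 0.0
```

Request:
move_arm(series="-0.09 0.2 -0.01 0 0 0.11; -0.18 0.4 -0.03 0 0 0.22; -0.27 0.6 -0.04 0 0 0.33; -0.36 0.8 -0.05 0 0 0.44; -0.445 1 -0.067 0 0 0.533")

```text
time_s: 2.12
eef_pos: [0.5125, 0.1633, 0.3604]
eef_rot: [[0.985, 0.17, -0.0], [0.17, -0.985, 0.0], [-0.0, -0.0, -1.0]]
force: [0.5, -0.6, -0.5]
grip_width: 0.0858
gripper_force: 0.0
```

Run:
```python
from h import *
import pickle
c=snap("wrist","w1");print(bot.read_state()["eef_pos"],bot.read_state()["eef_rot"].round(3).tolist());pickle.dump(c,open("pics/w1.pkl","wb"))
```

```text
[0.51482885 0.16020979 0.36082214] [[0.987, 0.164, 0.002], [0.164, -0.987, -0.003], [0.002, 0.004, -1.0]]
```

View pics/w1.png

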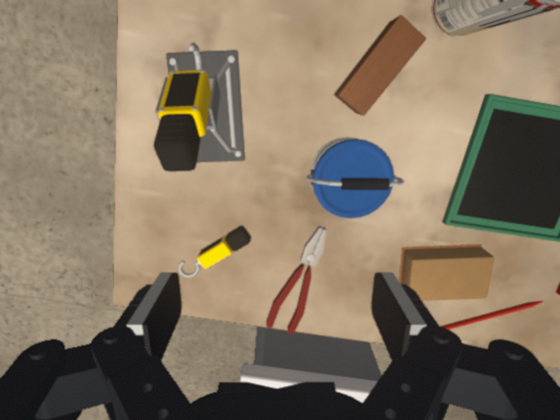

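Request:
move_arm(series="-0.1 -0.2 0 0 0 0; -0.2 -0.4 0 0 0 0; -0.3 -0.6 0 0 0 0; -0.4 -0.8 0 0 0 0; -0.4 -0.8 0 0 0 0")

```text
time_s: 2.8
eef_pos: [0.4308, 0.2733, 0.3605]
eef_rot: [[0.984, 0.179, -0.0], [0.179, -0.984, 0.0], [-0.0, -0.0, -1.0]]
force: [0.2, -1.1, 0.1]
grip_width: 0.0854
gripper_force: 0.0
```

Run:
```python
from h import *
import pickle
c=snap("wrist","w2");print(bot.read_state()["eef_pos"]);pickle.dump(c,open("pics/w2.pkl","wb"))
d=pickle.load(open("pics/w1.pkl","rb"))
a=cv2.resize(d["img"][30:180,140:270],None,fx=3,fy=3,interpolation=2)
im=c["img"][:330]
b=cv2.resize(im,None,fx=1,fy=1)
cv2.imwrite("pics/b.png",b[:,:,::-1])
```

```text
[0.43157647 0.27245637 0.36054834]
```

View pics/b.png

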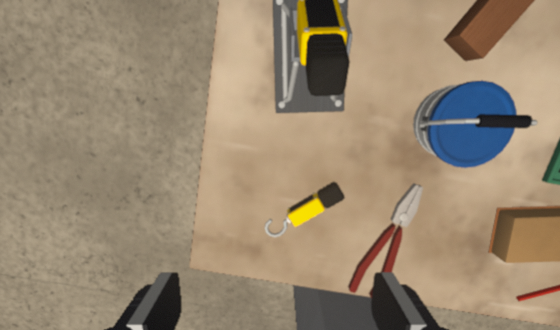

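Run:
```python
from h import *
import pickle
a=pickle.load(open("pics/w1.pkl","rb"));b=pickle.load(open("pics/w2.pkl","rb"))
def sub(c,pts):
    g=cv2.cvtColor(c["img"],cv2.COLOR_RGB2GRAY);p=np.array(pts,np.float32).reshape(-1,1,2)
    return cv2.cornerSubPix(g,p.copy(),(4,4),(-1,-1),(3,50,.01)).reshape(-1,2)
ca=sub(a,[(167,52),(239,50),(244,160)]);cb=sub(b,[(275,111),(345,110)])
print("corner px",ca.round(1).tolist(),cb.round(1).tolist())
P=[onz(a,u,.004) for u in ca]+[onz(b,u,.004) for u in cb]
for x in P: print(x.round(4))
print("tri near right",tri((a,ca[2]),(b,cb[1])))
res={}
for c,bl,bg in ((a,(300,130,410,225),(145,100,210,180)),(b,(410,75,545,170),(295,20,360,105))):
    m,ce,st=blob(mask(c,(95,120,60),(130,255,255),bl));cn=np.vstack([x for x in cv2.findContours(mask(c,(95,120,60),(130,255,255),bl),0,1)[0] if cv2.contourArea(x)>30])
    e=cv2.fitEllipse(cv2.convexHull(cn))
    mb,ceb,stb=blob(mask(c,(0,0,0),(180,255,60),bl));pts=np.argwhere(mb)[:,::-1].astype(float)
    mu=pts.mean(0);w,v=np.linalg.eigh(np.cov((pts-mu).T));t=(pts-mu)@v[:,1];e1,e2=mu+v[:,1]*t.min(),mu+v[:,1]*t.max()
    if e1[0]>e2[0]: e1,e2=e2,e1
    mg,ceg,stg=blob(mask(c,(0,0,0),(180,255,60),bg))
    print(e,stb,e1,e2,"grip",stg,ceg);res[id(c)]=(e[0],mu,e1,e2,ceg)
for i,n in enumerate(["lid","bar","bar1","bar2","gripblob"]):
    x,r=tri((a,res[id(a)][i]),(b,res[id(b)][i]));print(n,x.round(4),np.round(r,4))
```

```text
corner px [[165.89999389648438, 52.70000076293945], [237.3000030517578, 50.099998474121094], [244.3000030517578, 159.8000030517578]] [[275.6000061035156, 112.5], [343.6000061035156, 110.0999984741211]]
[0.6141 0.3109 0.004 ]
[0.6307 0.2297 0.004 ]
[0.5052 0.2039 0.004 ]
[0.4876 0.2848 0.004 ]
[0.5051 0.2038 0.004 ]
tri near right (array([0.50513949, 0.20383736, 0.00415286]), [8.569337643774496e-05, 8.56933764376745e-05])
((352.8633117675781, 178.31826782226562), (75.41838836669922, 80.57796478271484), 59.143821716308594) [342 179  47  10 460] [341.98934149 183.5373278 ] [388.00818594 183.42741782] grip [ 155  115   45   55 2033] [177.35514019 142.17265125]
((471.5619201660156, 123.53180694580078), (78.38121795654297, 92.822509765625), 48.774688720703125) [476 115  55  12 604] [476.01528408 120.51884411] [530.00546229 120.75588898] grip [ 306   34   42   62 2258] [326.17803366  64.54605846]
lid [0.5171 0.0772 0.0619] [0.0001 0.0001]
bar [0.5244 0.0779 0.1118] [0.0001 0.0001]
bar1 [0.5197 0.0988 0.1057] [0.0005 0.0005]
bar2 [0.5288 0.0569 0.1159] [0.0005 0.0005]
gripblob [0.5394 0.2535 0.1423] [0.0004 0.0004]
```

Run:
```python
from h import *
R=down(11.6,.61);g=np.array([.5369,.2527,.145]);tz=R[:,2]
plan([(R,g-.154*tz),(R,g-.054*tz)])
```

```text
[ 0.08   0.268  0.596  0.005  0.388 -0.015] mm 98 deg 34
[ 0.    -0.     0.667  0.     0.     0.   ] mm 100 deg 0
```

Request:
move_arm(series="0.02 0.07 0.15 0 0.1 0; 0.04 0.14 0.3 0 0.2 0; 0.06 0.2 0.45 0 0.3 -0.01; 0.08 0.268 0.596 0.005 0.388 -0.015; 0.08 0.268 0.596 0.005 0.388 -0.015")

```text
time_s: 3.48
eef_pos: [0.4476, 0.2319, 0.2662]
eef_rot: [[0.81, 0.197, 0.553], [0.164, -0.98, 0.109], [0.563, 0.002, -0.826]]
force: [-0.1, 0.1, 0.4]
grip_width: 0.0853
gripper_force: 0.0
```

Run:
```python
from h import *
R=down(11.6,.61);g=np.array([.5369,.2527,.145]);tz=R[:,2]
c=snap("wrist","w3");print(bot.read_state()["eef_pos"],bot.read_state()["q"].round(1))
plan([(R,g-.054*tz)])
print(proj(c,g),proj(c,g-.016*tz))
```

```text
[0.45019988 0.23319028 0.269803  ] [ 20.   -8.8 119.2  -8.5  35.6 104. ]
[ 0.012 -0.013  0.661  0.002  0.003 -0.002] mm 99 deg 0
[272.49989332 206.15573377] [272.3842635 214.4227075]
```

View pics/w3.png

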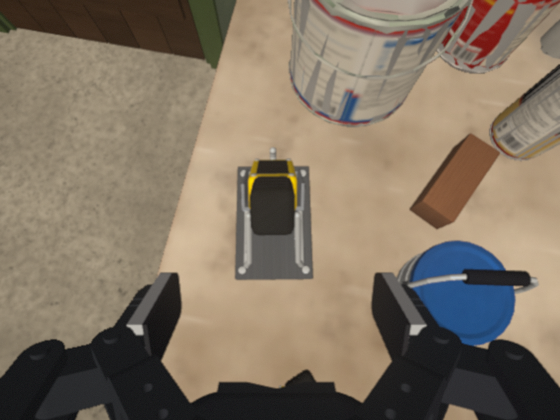

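Request:
move_arm(series="0 -0.01 0.2 0 0 0; 0.01 -0.01 0.4 0 0 0; 0.01 -0.01 0.6 0 0 0; 0.012 -0.013 0.66 0.002 0.003 -0.002; 0.012 -0.013 0.66 0.002 0.003 -0.002")

```text
time_s: 4.15
eef_pos: [0.509, 0.2483, 0.1921]
eef_rot: [[0.8, 0.203, 0.565], [0.165, -0.979, 0.118], [0.577, -0.001, -0.817]]
force: [0.4, 0.3, -0.4]
grip_width: 0.0853
gripper_force: 0.0
```

Run:
```python
from h import *
R=down(11.6,.61);g=np.array([.5369,.2527,.145]);tz=R[:,2]
s=bot.read_state();print(s["eef_pos"],s["force"])
plan([(R,g-.054*tz)])
```

```text
[0.5089963  0.24825499 0.19210609] [ 0.35412927  0.33366863 -0.38828487]
[-0.026  0.008  0.005 -0.001 -0.003  0.   ] mm 4 deg 0
```

Request:
move_arm(series="0 0 0 0 0 0; 0 0 0 0 0 0; 0 0 0 0 0 0; 0 0 0 0 0 0; 0 0 0 0 0 0", grip=0.55)

```text
time_s: 4.78
eef_pos: [0.5075, 0.2479, 0.1912]
eef_rot: [[0.8, 0.203, 0.564], [0.165, -0.979, 0.118], [0.576, -0.001, -0.817]]
force: [0.2, -0.6, -0.3]
grip_width: 0.0468
gripper_force: 0.0
```

Run:
```python
from h import *
R=down(11.6,.61);g=np.array([.5369,.2527,.145]);tz=R[:,2]
s=bot.read_state();print(s["eef_pos"],s["force"])
plan([(R,g-.054*tz)])
```

```text
[0.50747545 0.24794704 0.19116127] [ 0.19939412 -0.55275002 -0.25950705]
[-0.014  0.008  0.006 -0.001 -0.003  0.001] mm 2 deg 0
```

Request:
move_arm(series="-0.01 0.008 0 0 0 0; -0.01 0.008 0 0 0 0; -0.01 0.008 0 0 0 0; -0.01 0.008 0 0 0 0; -0.01 0.008 0 0 0 0", grip=0, grip_force=80)

```text
time_s: 5.4
eef_pos: [0.5066, 0.2465, 0.1904]
eef_rot: [[0.8, 0.203, 0.564], [0.165, -0.979, 0.118], [0.577, -0.001, -0.817]]
force: [-3.5, -2.8, 5.3]
grip_width: 0.0289
gripper_force: 78.6
```

Run:
```python
from h import *
R=down(11.6,.61);g=np.array([.5369,.2527,.145]);tz=R[:,2]
s=bot.read_state();print(s["eef_pos"],s["force"],s["gripper_force"],s["grip_width"])
plan([(R,g-.054*tz)])
```

```text
[0.5066382  0.24647928 0.19044335] [-3.51523938 -2.78014524  5.26966421] 78.62652540206909 0.028928984531991695
[-0.005 -0.     0.006 -0.001 -0.003  0.001] mm 1 deg 0
```

Run:
```python
from h import *
s=bot.read_state();R0=s["eef_rot"];p0=s["eef_pos"];np.save("seat.npy",np.c_[R0,p0])
R=down(12.2);nx=R[:,0];bar=np.array([.5244,.0779,.1118]);up=np.array([0,0,.054])
w1=p0+.045*R0[:,0]
w2=np.array([.545,.255,.354])
o=bar-.06*nx;w3=np.array([o[0],o[1],.354])
print(w1,w3)
plan([(R0,w1),(R,w2),(R,w3)])
c=snap("top");
m=snap("side","s2")
```

```text
[0.54264646 0.25391741 0.21638712] [0.46575505 0.06522051 0.354     ]
[ 0.3 -0.   0.   0.   0.   0. ] mm 45 deg 0
[ 0.543 -0.005 -0.74   0.001 -0.391 -0.005] mm 137 deg 35
[-0.784  1.125  0.     0.     0.     0.   ] mm 205 deg 0
```

Request:
move_arm(series="0.06 0 0 0 0 0; 0.12 0 0 0 0 0; 0.18 0 0 0 0 0; 0.24 0 0 0 0 0; 0.3 0 0 0 0 0")

```text
time_s: 6.12
eef_pos: [0.5432, 0.254, 0.2162]
eef_rot: [[0.8, 0.203, 0.564], [0.165, -0.979, 0.118], [0.576, -0.001, -0.817]]
force: [-0.1, 0.7, -1.9]
grip_width: 0.0292
gripper_force: 78.8
```

Request:
move_arm(series="0.16 0 -0.22 0 -0.05 0; 0.32 0 -0.44 0 -0.14 0; 0.48 0 -0.65 0 -0.24 0; 0.543 -0.005 -0.74 0 -0.33 0; 0.543 -0.005 -0.74 0.001 -0.391 -0.005")

```text
time_s: 6.75
eef_pos: [0.5473, 0.2555, 0.3574]
eef_rot: [[0.978, 0.211, 0.004], [0.211, -0.978, 0.002], [0.004, -0.001, -1.0]]
force: [-0.1, 0.4, -1.1]
grip_width: 0.0292
gripper_force: 79.2
```

Request:
move_arm(series="-0.12 0.2 0 0 0 0; -0.3 0.45 0 0 0 0; -0.5 0.72 0 0 0 0; -0.7 0.95 0 0 0 0; -0.784 1 0 0 0 0")

```text
time_s: 7.38
eef_pos: [0.4614, 0.0818, 0.3541]
eef_rot: [[0.978, 0.208, 0.002], [0.208, -0.978, 0.0], [0.001, 0.0, -1.0]]
force: [0.0, -0.2, -1.8]
grip_width: 0.0292
gripper_force: 79.5
```

Run:
```python
from h import *
R=down(12.2);nx=R[:,0];bar=np.array([.5244,.0779,.1118])
s=bot.read_state();print(s["eef_pos"],s["force"])
o=bar-.06*nx
plan([(R,[o[0],o[1],.354]),(R,[o[0],o[1],.2763])])
c=snap("wrist","w4")
p=s["eef_pos"]+s["eef_rot"]@[0,0,.194];print("seat",p,proj(c,p),"bar",proj(c,bar))
```

```text
[0.46142385 0.08180581 0.35408602] [ 0.0325687  -0.21897649 -1.84272385]
[ 0.005  0.114  0.001  0.    -0.001 -0.002] mm 17 deg 0
[0.    0.    0.518 0.    0.    0.   ] mm 77 deg 0
seat [0.46171641 0.08180708 0.16008624] [276.95154894 198.07475327] bar [295.46416776 117.73977043]
```

View pics/w4.png

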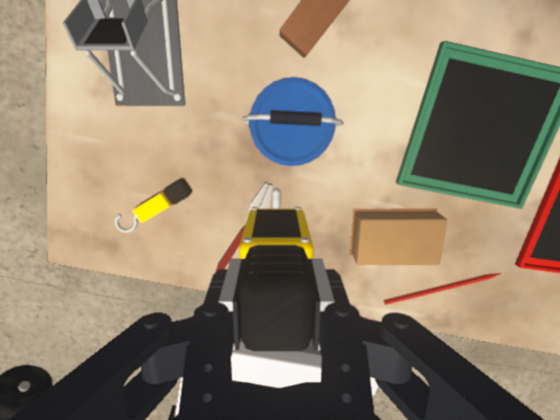

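Request:
move_arm(series="0.005 0.114 0 0 0 0; 0.005 0.114 0.15 0 0 0; 0.005 0.114 0.3 0 0 0; 0.005 0.114 0.44 0 0 -0.002; 0.005 0.114 0.518 0 0 -0.002")

```text
time_s: 8.05
eef_pos: [0.4665, 0.0672, 0.2747]
eef_rot: [[0.977, 0.215, -0.001], [0.215, -0.977, 0.0], [-0.001, -0.001, -1.0]]
force: [0.6, 0.2, -1.4]
grip_width: 0.0293
gripper_force: 79.7
```

Request:
move_arm(series="0 0 0 0 0 0; 0 0 0 0 0 0; 0 0 0 0 0 0; 0 0 0 0 0 0; 0 0 0 0 0 0")

```text
time_s: 8.68
eef_pos: [0.4661, 0.0671, 0.2764]
eef_rot: [[0.977, 0.214, 0.001], [0.214, -0.977, 0.0], [0.001, -0.0, -1.0]]
force: [-0.6, -0.2, -1.1]
grip_width: 0.029
gripper_force: 79.7
```

Run:
```python
from h import *
R=down(12.2);nx=R[:,0];bar=np.array([.5244,.0779,.1118])
s=bot.read_state();print(s["eef_pos"],s["force"])
plan([(R,np.r_[bar[:2],.2763])])
c=snap("wrist");d=snap("side")
tip=s["eef_pos"]+s["eef_rot"]@[.0135,0,.194-.017]
print("wrist tip",proj(c,tip),"bar",proj(c,bar),"side tip",proj(d,tip),"bar",proj(d,bar))
a=cv2.resize(c["img"][60:260,180:380],None,fx=2,fy=2,interpolation=2);b=cv2.resize(d["img"][150:250,190:290],None,fx=4,fy=4,interpolation=2)
cv2.imwrite("pics/c.png",np.hstack([a,b])[:,:,::-1])
```

```text
[0.46612782 0.06708499 0.27636438] [-0.64671893 -0.15497548 -1.13710594]
[ 0.395  0.013  0.001 -0.    -0.     0.002] mm 59 deg 0
wrist tip [277.00510548 187.94046077] bar [279.82737753 128.56238431] side tip [236.94065445 198.49014829] bar [250.83772053 190.20622776]
```

View pics/c.png

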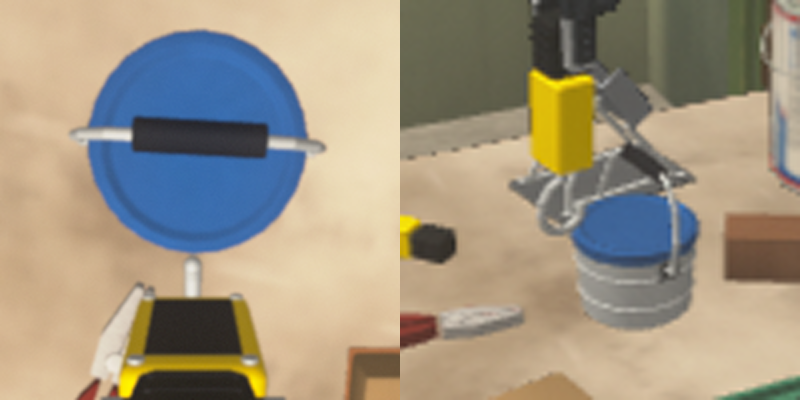

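Run:
```python
from h import *
s=bot.read_state();d=snap("side");p,R=s["eef_pos"],s["eef_rot"]
def P(x,z,y=0): return proj(d,p+R@[x,-y,.054-z]).round(1)
print("bottom",P(0,-.147),"back",P(-.0165,-.140+.013),"tip",P(.0165,-.123),"tipmid",P(.0165,-.127),"plunger end",P(0,-.098))
for y in(-.019,.019):
  for x in(-.015,.015): print("casing bot",x,y,P(x,-.092,y),"top",P(x,-.026,y))
m=mask(d,(15,150,100),(35,255,255),(215,150,245,205));m,ce,st=blob(m);print(st)
hsv=cv2.cvtColor(d["img"],cv2.COLOR_RGB2HSV)
print(hsv[188:214,220:242,1])
```

```text
bottom [233.1 207.6] back [227.7 203. ] tip [237.8 198.3] tipmid [237.8 199.5] plunger end [232.4 191.9]
casing bot -0.015 -0.019 [231.4 194.1] top [230.3 171.4]
casing bot 0.015 -0.019 [240.8 191. ] top [240.  168.6]
casing bot -0.015 0.019 [223.8 188.9] top [222.5 166.6]
casing bot 0.015 0.019 [233.1 185.9] top [232.1 163.8]
[222 167  17  27 366]
[[ 59  59 113 205 243 243 243 243 243 242 240 239 238 235 235 239 234 238
  103  46  22  16]
 [ 62  61  61 147 243 243 243 243 243 242 237 235 239 239 235 234 234 239
   70  23  16  15]
 [ 65  64  64  37 107 243 243 243 243 242 240 239 238 239 239 239 234 234
   96  29  12  12]
 [ 68  66  56  25  29 100 208 243 243 242 240 238 239 239 236 223 225 213
   67  12  14  14]
 [ 68  69  37  22  53  56  58 147 235 242 240 221 210 195 202 135 113  39
   15  10  12  16]
 [ 66  67  37  23  14  15  16  18  86 168 193 127  91  37  13  12  14  12
   12  12  12  16]
 [ 39  22  16  14  14  16  14  16  16  15  19  17  15  16  14  12  12  12
   17  15  14  16]
 [ 13  13  15  16  16  12  12  12  16  15  17  14  14  16  12  10  12  12
   15  14  15  17]
 [ 12
[... 969 characters left out ...]
5  15  16  15  55 123 150 153
  150 148 149 151]
 [ 70  70  69  69  69  49  28  19  17  17  18  15  15  66 140 141 147 148
  148 150 150 150]
 [ 70  72  71  71  72  70  59  36  25  23  27  49   6 118 153 148 139 148
  149 152 151 151]
 [ 73  73  70  70  71  72  70  71  73  73  75  76  30  97 150 151 146 145
  149 151 151 149]
 [ 73  73  71  71  70  73  74  73  73  74  76  74  75  29 133 152 153 149
  143 149 153 150]
 [ 71  72  72  72  73  73  75  76  76  75  76  74  74  24  84 127 146 152
  153 154 146 145]
 [ 75  75  71  73  72  74  73  75  75  75  74  73  74  62   8  99 130 140
  147 150 149 154]
 [ 77  76  73  75  73  76  76  75  75  76  76  75  74  50  23  26  93 128
  129 126 134 141]]
```

Run:
```python
from h import *
from scipy.optimize import least_squares
s=bot.read_state();d=snap("side");c=snap("wrist");p,R=s["eef_pos"],s["eef_rot"]
m=mask(c,(15,150,80),(35,255,255),(225,190,330,260))
for u in (248,252,256,300,304): print(u,np.flatnonzero(m[:,u]))
print(np.flatnonzero(m[212]),np.flatnonzero(m[225]))
print("hook col V",c["img"][180:212,277].mean(1).astype(int), c["img"][195,265:290].mean(1).astype(int))
def pt(q,x,y,z):
    dx,dz,t=q;X=np.array([x*np.cos(t)+z*np.sin(t)+dx,y,-x*np.sin(t)+z*np.cos(t)+dz]);return p+R@[X[0],-X[1],.054-X[2]]
for q in ([0,0,0],[-.003,0,0],[0,0,.04]):
    f=lambda x,y,z,k:proj(k,pt(np.array(q),x,y,z)).round(1)
    print(q,"w frontbot",f(.015,.019,-.092,c),f(.015,-.019,-.092,c),"fronttop",f(.015,.019,-.026,c),"hookouter",f(.02,0,-.125,c),"side hookbot",f(0,0,-.147,d),"back",f(-.02,0,-.127,d))
```

```text
248 [217 218 219 220 221 222 223 224 225 226 227 228 229 230 231 232 233 234
 235 236 243 244 245 246 247 248 249 250 251]
252 [211 212 213 214 215 216 217 218 219 220 221 222 223 224 225 226 227 228
 229 230 231 232 233 234 241 242 243 244 245 246]
256 [211 212 213 237 238 239 240 241 242 243 244 245]
300 [211 212 213 214 215 216 217 218 219 220 221 222 223 224 225 226 227 228
 229 230 231 232 233 234 241 242 243 244 245 246]
304 [217 218 219 220 221 222 223 224 225 226 227 228 229 230 231 232 233 234
 235 236 243 244 245 246 247 248 249 250 251 252]
[250 251 252 253 254 255 256 296 297 298 299 300 301 302] [246 247 248 249 250 251 252 253 299 300 301 302 303 304 305 306]
hook col V [107 113 114 116 115 122 140 142 131 133 153 179 199 210 214 210 199 200
 203 205 209 213 214 215 216 215 216 204 160  94  50  41] [168 169 171 172 170 169 169 181 205 221 226 223 210 189 166 156 166 179
 181 182 185 186 188 190 192]
[0, 0, 0] w frontbot [248.9 198.5] [305.4 198.4] fronttop [238.6 239.7] hookouter [277. 179.] side hookbot [233.1 207.6] back [226.6 203.4]
[-0.003, 0, 0] w frontbot [249.  202.7] [305.3 202.6] fronttop [238.9 245.3] hookouter [277.  182.8] side hookbot [232.2 207.9] back [225.6 203.7]
[0, 0, 0.04] w frontbot [249.1 203.5] [305.2 203.4] fronttop [238.8 241.2] hookouter [277.  185.1] side hookbot [231.3 208.2] back [225.  203.6]
```

Request:
move_arm(series="0 0 0 0 0.02 0.02; 0 0 0 0 0.042 0.039; 0 0 0 0 0.042 0.039; 0 0 0 0 0.042 0.039; 0 0 0 0 0.042 0.039", grip_force=110)

```text
time_s: 9.55
eef_pos: [0.4661, 0.0671, 0.2761]
eef_rot: [[0.986, 0.154, 0.065], [0.153, -0.988, 0.012], [0.066, -0.002, -0.998]]
force: [0.5, -0.5, -1.4]
grip_width: 0.0285
gripper_force: 110.0
```

Run:
```python
from h import *
s=bot.read_state();d=snap("side");c=snap("wrist");p,R=s["eef_pos"],s["eef_rot"];print(p,R.round(3).tolist(),s["force"])
# model: scale vertical, yaw of tool, grip origin at tool 54mm
yaw=np.arctan2(R[1,0],R[0,0]);X=np.array([np.cos(yaw),np.sin(yaw),0]);g=p+R[:,2]*.054
f=lambda x,z,k:proj(k,g+x*X+[0,0,z]).round(1)
print("yaw",np.degrees(yaw),"w hookouter",f(.02,-.125,c),"frontbot",f(.015,-.092,c),"side hookbot",f(0,-.147,d),"back",f(-.02,-.127,d),"tip",f(.02,-.126,d))
print("hook col V",c["img"][165:205,277].mean(1).astype(int))
hsv=cv2.cvtColor(d["img"],cv2.COLOR_RGB2HSV)
print(hsv[196:212,220:246,1])
mb,ceb,stb=blob(mask(c,(0,0,0),(180,255,60),(225,90,330,165)));pts=np.argwhere(mb)[:,::-1].astype(np.float32);print("bar",ceb,stb,cv2.minAreaRect(pts),"pred",proj(c,np.array([.5244,.0779,.1118])))
```

```text
[0.46609977 0.06706861 0.27607982] [[0.986, 0.154, 0.065], [0.153, -0.988, 0.012], [0.066, -0.002, -0.998]] [ 0.47582396 -0.53164768 -1.44448338]
yaw 8.827289299979103 w hookouter [277.4 189.1] frontbot [277.4 206.6] side hookbot [234.2 207.2] back [227.5 202.8] tip [240.2 198.7]
hook col V [112 113 114 113 113 114 113 113 113 113 112 112 114 114 113 115 113 114
 113 113 114 113 113 120 135 158 184 202 213 215 209 197 196 201 203 208
 214 214 216 216]
[[ 12  15  10  10  15  10  15  15  14  16  15  17  14  14  12  15  12  12
   12  12  17  14  14  14  11  14]
 [ 17  10  10  12  10  10  10  13  14  17  16  18  17  12  12  12  14  14
   12  12  16  15  16  15  16  16]
 [ 30  17  12  12  13  13  12  12  14  17  15  17  19  18  14  17  14  12
   14  16  15  14  13  13   9  31]
 [ 65  41  17  12  13  12  12  11  16  17  17  17  17  13  12  16  14  16
   16  14  12  62 112 141 150 150]
 [ 69  68  56  25  12  10  10  13  12  16  16  17  17  14  15  16  13  10
   13  17  82 139 145 148 148 152]
 [ 70  69  68  59  30  14  12  13  16  16  17  15  16  16  18   9  62  96
   10  17  86 146 152 151
[... 587 characters left out ...]
1  71  71  59  44  20  29  45  67 135 151
  150 149 152 148 151 149 150 152]
 [ 71  72  71  70  71  71  72  73  71  73  74  74  22 119 155 147 142 148
  149 152 149 151 150 150 149 150]
 [ 72  72  71  69  71  71  71  72  73  72  75  76  29  95 148 151 147 144
  150 151 151 150 150 150 151 152]
 [ 72  72  72  72  71  72  75  74  74  73  74  73  75  27 138 151 152 150
  143 150 150 150 151 149 152 152]
 [ 72  72  72  72  72  72  75  74  76  75  76  74  73  24  86 129 145 150
  154 155 147 145 152 152 150 149]]
bar [273.49798658 143.15704698] [243 136  64  16 745] ((274.57470703125, 143.46083068847656), (14.223882675170898, 63.08311080932617), 88.91908264160156) pred [275.05456186 143.74275895]
```

Run:
```python
from h import *
s=bot.read_state();p,R=s["eef_pos"],s["eef_rot"];g=p+R[:,2]*.054;b=np.array([.5244,.0779])
print(p);plan([(R,p+np.r_[b-g[:2],0])]);plan([(R,p+[0,0,.02])]);plan([(R,p+[-.0073,-.0007,.026])])
```

```text
[0.46613022 0.0671108  0.27604587]
[ 0.37  -0.011  0.025  0.     0.     0.   ] mm 55 deg 0
[ 0.009 -0.    -0.133  0.     0.     0.   ] mm 20 deg 0
[-0.037 -0.003 -0.176  0.     0.     0.   ] mm 27 deg 0
```

Request:
move_arm(series="0.075 -0.01 0.005 0 0 0; 0.15 -0.011 0.01 0 0 0; 0.225 -0.011 0.015 0 0 0; 0.3 -0.011 0.02 0 0 0; 0.37 -0.011 0.025 0 0 0")

```text
time_s: 10.28
eef_pos: [0.5216, 0.0774, 0.2758]
eef_rot: [[0.986, 0.154, 0.064], [0.153, -0.988, 0.012], [0.066, -0.002, -0.998]]
force: [-1.2, 0.7, -1.5]
grip_width: 0.0287
gripper_force: 110.0
```

Run:
```python
from h import *
s=bot.read_state();p,R=s["eef_pos"],s["eef_rot"];g=p+R[:,2]*.054
print(s["force"],g,s["grip_width"])
d=snap("side");c=snap("wrist")
a=cv2.resize(c["img"][60:260,180:380],None,fx=2,fy=2,interpolation=2);b=cv2.resize(d["img"][150:250,210:310],None,fx=4,fy=4,interpolation=2)
cv2.imwrite("pics/d.png",np.hstack([a,b])[:,:,::-1])
```

```text
[-1.2103868   0.68303073 -1.53211108] [0.52505923 0.07806307 0.22189693] 0.02867194212795908
```

View pics/d.png

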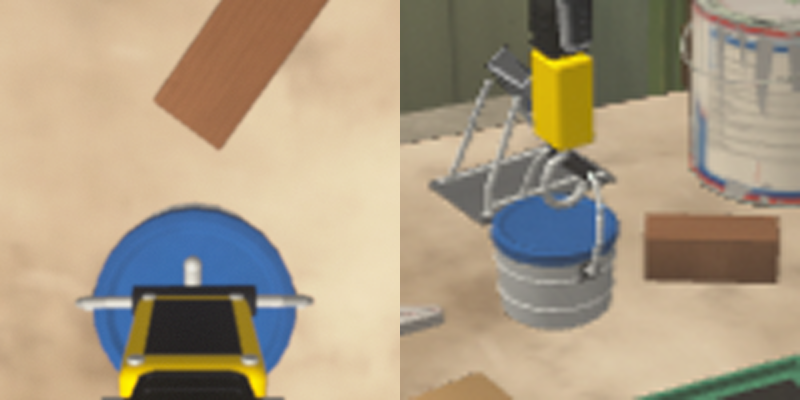

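Request:
move_arm(series="0 0 -0.04 0 0 0; 0.005 0 -0.08 0 0 0; 0.009 0 -0.12 0 0 0; -0.01 0 -0.14 0 0 0; -0.037 -0.003 -0.15 0 0 0")

```text
time_s: 11.0
eef_pos: [0.5135, 0.0765, 0.2983]
eef_rot: [[0.986, 0.154, 0.065], [0.153, -0.988, 0.012], [0.066, -0.002, -0.998]]
force: [0.6, -0.4, -1.5]
grip_width: 0.0286
gripper_force: 110.0
```

Request:
move_arm(series="0 0 -0.01 0 0 0; 0 0 -0.02 0 0 0; 0 0 -0.03 0 0 0; 0 0 -0.04 0 0 0; 0 0 -0.05 0 0 0")

```text
time_s: 11.62
eef_pos: [0.5131, 0.0765, 0.3053]
eef_rot: [[0.986, 0.154, 0.064], [0.153, -0.988, 0.012], [0.065, -0.002, -0.998]]
force: [0.8, 0.3, -4.0]
grip_width: 0.0287
gripper_force: 110.0
```

Request:
move_arm(series="0 0 -0.02 0 0 0; 0 0 -0.04 0 0 0; 0 0 -0.06 0 0 0; 0 0 -0.08 0 0 0; 0 0 -0.1 0 0 0")

```text
time_s: 12.25
eef_pos: [0.5119, 0.0763, 0.3201]
eef_rot: [[0.986, 0.154, 0.063], [0.153, -0.988, 0.012], [0.064, -0.002, -0.998]]
force: [0.2, -0.9, -6.2]
grip_width: 0.0285
gripper_force: 109.7
```

Request:
move_arm(series="0.005 0 -0.06 0 0 0; 0.01 0 -0.15 0 0 0; 0.018 0 -0.24 0 0 0; 0.026 0 -0.34 0 0 0; 0.03 0 -0.42 0 0 0")

```text
time_s: 12.88
eef_pos: [0.5128, 0.0762, 0.3852]
eef_rot: [[0.986, 0.154, 0.066], [0.153, -0.988, 0.012], [0.067, -0.002, -0.998]]
force: [0.2, 0.8, -7.9]
grip_width: 0.0284
gripper_force: 109.4
```

Request:
move_arm(series="0.005 0 -0.08 0 0 0; 0.01 0 -0.14 0 0 0; 0.012 0 -0.17 0 0 0; 0.012 0 -0.18 0 0 0; 0.012 0 -0.18 0 0 0")

```text
time_s: 13.5
eef_pos: [0.5125, 0.0762, 0.4102]
eef_rot: [[0.986, 0.154, 0.064], [0.153, -0.988, 0.012], [0.065, -0.002, -0.998]]
force: [-0.0, 0.4, -7.6]
grip_width: 0.0285
gripper_force: 109.4
```

Request:
move_arm(series="0 0 0 0 0 0; 0 0 0 0 0 0; 0 0 0 0 0 0; 0 0 0 0 0 0; 0 0 0 0 0 0")

```text
time_s: 14.12
eef_pos: [0.5126, 0.0762, 0.4107]
eef_rot: [[0.986, 0.154, 0.065], [0.153, -0.988, 0.012], [0.066, -0.002, -0.998]]
force: [0.8, 0.3, -7.8]
grip_width: 0.0288
gripper_force: 109.4
```

Request:
move_arm(series="0 0 0 0 0 0; 0 0 0 0 0 0; 0 0 0 0 0 0; 0 0 0 0 0 0; 0 0 0 0 0 0")

```text
time_s: 14.75
eef_pos: [0.5126, 0.0762, 0.4107]
eef_rot: [[0.986, 0.154, 0.065], [0.153, -0.988, 0.012], [0.066, -0.002, -0.998]]
force: [0.1, 0.5, -8.3]
grip_width: 0.0288
gripper_force: 109.4
```

Run:
```python
from h import *
import pickle
F=[]
for i in range(6):
    s=bot.read_state();F.append(s["force"]);d=snap("side")
    if i in(0,3): c=snap("wrist");
print(np.array(F).round(2));p,R=s["eef_pos"],s["eef_rot"];print(p,R.round(3).tolist())
g=p+R[:,2]*.054;print("g",g,"side g",proj(d,g))
m=mask(d,(95,120,60),(130,255,255),(200,100,320,235));m,ce,st=blob(m);print("lid side",ce,st)
y=mask(d,(15,150,100),(35,255,255),(200,80,300,230));y,cy,sy=blob(y);print("casing side",cy,sy)
u,v=proj(d,g);u=int(u);v=int(v)
cv2.imwrite("pics/e.png",cv2.resize(d["img"][v-10:v+90,u-50:u+50],None,fx=6,fy=6,interpolation=2)[:,:,::-1])
```

```text
[[ 0.12  0.54 -8.28]
 [-0.05  0.45 -7.06]
 [ 0.29  0.9  -8.02]
 [-0.14  1.31 -6.61]
 [-0.98 -0.78 -7.51]
 [-0.27 -0.24 -7.66]]
[0.51264954 0.07614187 0.41068853] [[0.986, 0.154, 0.065], [0.153, -0.988, 0.012], [0.066, -0.002, -0.998]]
g [0.51614671 0.07681217 0.35680606] side g [245.89484726 103.99542845]
lid side [245.8742515 179.0508982] [234 171  24  17 334]
casing side [245.98300971 127.27669903] [238 114  17  28 412]
```

View pics/e.png

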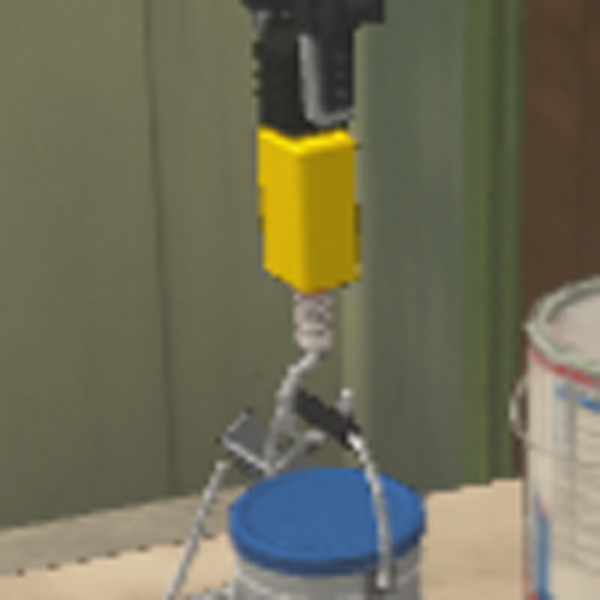

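Run:
```python
from h import *
F=[];
for i in range(24):
    s=bot.read_state();F.append(s["force"][2]);c=cams.camera("top")
F=np.array(F);print(F.mean(),F.std(),len(set(F)))
s=bot.read_state();p,R=s["eef_pos"],s["eef_rot"];g=p+R[:,2]*.054
w=snap("wrist");d=snap("side")
yaw=np.arctan2(R[1,0],R[0,0]);X=np.array([np.cos(yaw),np.sin(yaw),0])
for e in(.02,.024,.028): print(e,"side plunger end",proj(d,g+[0,0,-.098-e]).round(1),"bar c",proj(d,g+[0,0,-.134-e]).round(1),"lid c",proj(d,g+[0,0,-.134-e-.045]).round(1),"hookbot",proj(d,g+[0,0,-.147-e]).round(1),"wrist tip",proj(w,g+.02*X+[0,0,-.125-e]).round(1))
m=mask(d,(95,120,60),(130,255,255),(200,100,320,235));cn=np.vstack(cv2.findContours(m,0,1)[0]);print("lid",cv2.fitEllipse(cv2.convexHull(cn)))
k=mask(d,(0,0,0),(180,255,60),(235,150,265,185));k,ce,st=blob(k);print("bar",ce,st)
m=mask(w,(95,120,60),(130,255,255));m,ce,st=blob(m);print("wrist lid",st)
```

```text
-7.77099709466993 0.5218262044367079 24
0.02 side plunger end [247.1 148.2] bar c [247.4 160.8] lid c [247.8 176. ] hookbot [247.6 165.2] wrist tip [277.3 183.9]
0.024 side plunger end [247.1 149.6] bar c [247.5 162.2] lid c [247.9 177.3] hookbot [247.6 166.6] wrist tip [277.3 182.9]
0.028 side plunger end [247.2 151. ] bar c [247.5 163.5] lid c [247.9 178.6] hookbot [247.6 167.9] wrist tip [277.3 182. ]
lid ((248.53900146484375, 178.81051635742188), (16.3267822265625, 31.747516632080078), 83.89472198486328)
bar [248.89189189 162.13513514] [245 158  10   9  37]
wrist lid [ 233  142   87   54 3484]
```

Request:
move_arm(series="0 0.02 0 0 0 0; 0 0.05 0 0 0 0; 0 0.09 0 0 0 0; 0 0.14 0 0 0 0; 0 0.2 0 0 0 0")

```text
time_s: 17.08
eef_pos: [0.5174, 0.0458, 0.4106]
eef_rot: [[0.986, 0.154, 0.065], [0.153, -0.988, 0.012], [0.066, -0.002, -0.998]]
force: [0.4, 0.3, -8.2]
grip_width: 0.0288
gripper_force: 109.2
```

Request:
move_arm(series="-0.002 0.08 0 0 0 0; -0.004 0.16 0 0 0 0; -0.006 0.24 0 0 0 0; -0.008 0.33 0 0 0 0; -0.01 0.42 0 0 0 0")

```text
time_s: 17.7
eef_pos: [0.5256, -0.017, 0.4104]
eef_rot: [[0.986, 0.153, 0.065], [0.153, -0.988, 0.012], [0.066, -0.002, -0.998]]
force: [0.1, 1.3, -7.3]
grip_width: 0.0286
gripper_force: 109.2
```

Request:
move_arm(series="-0.002 0.09 0 0 0 0; -0.004 0.18 0 0 0 0; -0.006 0.26 0 0 0 0; -0.008 0.34 0 0 0 0; -0.01 0.42 0 0 0 0")

```text
time_s: 18.32
eef_pos: [0.5337, -0.0792, 0.4101]
eef_rot: [[0.986, 0.154, 0.065], [0.153, -0.988, 0.013], [0.066, -0.002, -0.998]]
force: [-0.5, 0.7, -6.5]
grip_width: 0.0286
gripper_force: 109.2
```

Request:
move_arm(series="-0.002 0.08 0 0 0 0; -0.004 0.16 0 0 0 0; -0.006 0.23 0 0 0 0; -0.008 0.3 0 0 0 0; -0.01 0.36 0 0 0 0")

```text
time_s: 18.95
eef_pos: [0.5406, -0.1327, 0.4099]
eef_rot: [[0.986, 0.154, 0.065], [0.153, -0.988, 0.012], [0.066, -0.002, -0.998]]
force: [-0.2, 0.6, -8.2]
grip_width: 0.0288
gripper_force: 109.2
```

Request:
move_arm(series="0 0.06 0 0 0 0; 0 0.11 0 0 0 0; 0 0.15 0 0 0 0; 0 0.18 0 0 0 0; 0 0.2 0 0 0 0")

```text
time_s: 19.58
eef_pos: [0.5451, -0.1619, 0.4098]
eef_rot: [[0.986, 0.154, 0.065], [0.153, -0.988, 0.013], [0.066, -0.003, -0.998]]
force: [-0.6, -0.3, -7.1]
grip_width: 0.0286
gripper_force: 109.2
```

Run:
```python
from h import *
s=bot.read_state();p,R=s["eef_pos"],s["eef_rot"];g=p+R[:,2]*.054;print(p,R.round(3).tolist(),"g",g,s["force"])
w=snap("wrist","w5");t=snap("top");d=snap("side")
for c,b in((w,None),(t,(300,170,385,255)),(d,(245,235,350,295))):
    m=mask(c,(65,90,40),(88,255,200),b);cn=np.vstack([k for k in cv2.findContours(m,0,1)[0] if cv2.contourArea(k)>20]);h=cv2.approxPolyDP(cv2.convexHull(cn),8,True).reshape(-1,2)
    print(h.tolist(),[onz(c,q,.012)[:2].round(3).tolist() for q in h])
m,ce,st=blob(mask(w,(95,120,60),(130,255,255)));print("lid",ce,st)
for i in range(4): print(bot.read_state()["force"].round(1)); cams.camera("top")
```

```text
[ 0.5451322  -0.16185168  0.40979242] [[0.986, 0.154, 0.065], [0.153, -0.988, 0.013], [0.066, -0.003, -0.998]] g [ 0.54862599 -0.16117059  0.35590986] [-0.57646491 -0.25824465 -7.13823797]
[[343, 116], [322, 229], [212, 214], [223, 99]] [[0.635, -0.238], [0.471, -0.24], [0.47, -0.077], [0.632, -0.075]]
[[374, 225], [311, 201], [310, 186], [373, 203]] [[0.52, -0.237], [0.587, -0.079], [0.627, -0.078], [0.578, -0.238]]
[[342, 273], [282, 292], [255, 255], [315, 245]] [[0.63, -0.24], [0.467, -0.242], [0.467, -0.083], [0.63, -0.108]]
lid [276.88235294 170.37641535] [ 233  142   88   54 3621]
[-0.  -0.8 -8.7]
[ 0.5 -0.1 -6.9]
[ 0.6 -0.1 -8.2]
[ 1.   0.3 -8.1]
```

Request:
move_arm(series="-0.001 0 0.02 0 0 0; -0.004 0 0.06 0 0 0; -0.008 0 0.12 0 0 0; -0.013 0 0.19 0 0 0; -0.017 0 0.26 0 0 0")

```text
time_s: 20.55
eef_pos: [0.5449, -0.1615, 0.3696]
eef_rot: [[0.986, 0.154, 0.064], [0.153, -0.988, 0.013], [0.065, -0.003, -0.998]]
force: [0.2, 0.5, -6.7]
grip_width: 0.0289
gripper_force: 109.2
```

Request:
move_arm(series="-0.004 0 0.06 0 0 0; -0.008 0 0.11 0 0 0; -0.01 0 0.15 0 0 0; -0.012 0 0.18 0 0 0; -0.013 0 0.2 0 0 0")

```text
time_s: 21.18
eef_pos: [0.5452, -0.1615, 0.3405]
eef_rot: [[0.986, 0.154, 0.065], [0.153, -0.988, 0.012], [0.066, -0.002, -0.998]]
force: [-0.8, -0.2, -7.8]
grip_width: 0.0287
gripper_force: 109.2
```

Request:
move_arm(series="-0.001 0 0.02 0 0 0; -0.003 0 0.04 0 0 0; -0.004 0 0.06 0 0 0; -0.005 0 0.08 0 0 0; -0.007 0 0.1 0 0 0")

```text
time_s: 21.8
eef_pos: [0.5452, -0.1614, 0.3257]
eef_rot: [[0.986, 0.154, 0.065], [0.153, -0.988, 0.013], [0.067, -0.002, -0.998]]
force: [0.4, 1.0, -6.5]
grip_width: 0.0288
gripper_force: 109.2
```

Request:
move_arm(series="-0.002 0 0.03 0 0 0; -0.004 0 0.06 0 0 0; -0.006 0 0.09 0 0 0; -0.008 0 0.12 0 0 0; -0.01 0 0.15 0 0 0")

```text
time_s: 22.42
eef_pos: [0.5455, -0.1619, 0.3037]
eef_rot: [[0.986, 0.154, 0.067], [0.153, -0.988, 0.011], [0.067, -0.001, -0.998]]
force: [0.4, -0.1, -1.2]
grip_width: 0.0285
gripper_force: 109.8
```

Run:
```python
from h import *
s=bot.read_state();p,R=s["eef_pos"],s["eef_rot"];g=p+R[:,2]*.054;print(p,"g",g,s["force"])
plan([(R,p+[0,0,.2264-g[2]])])
w=snap("wrist");yaw=np.arctan2(R[1,0],R[0,0]);X=np.array([np.cos(yaw),np.sin(yaw),0])
for e in(0,.01,.02): print(proj(w,g+.02*X+[0,0,-.125-e]).round(1),"frontbot",proj(w,g+.015*X+[0,0,-.092]).round(1))
u=int(proj(w,g+.02*X+[0,0,-.125])[0]);print(w["img"][170:210,u].mean(1).astype(int))
m,ce,st=blob(mask(w,(95,120,60),(130,255,255)));print("lid",ce,st)
```

```text
[ 0.54549606 -0.16186602  0.30372555] g [ 0.54908807 -0.1612688   0.24984846] [ 0.37320076 -0.05173093 -1.22389932]
[-0.011  0.     0.156  0.     0.     0.   ] mm 23 deg 0
[277.1 189.3] frontbot [277.2 206.7]
[277.  186.6] frontbot [277.2 206.7]
[277.  184.1] frontbot [277.2 206.7]
[129 129 129 129 128 129 128 128 127 127 129 130 129 131 129 128 129 129
 136 155 185 214 228 234 235 231 225 224 227 225 200 135  66  41  44  48
  51  72  97  84]
lid [274.18675973 174.78701354] [ 227  141   96   64 4728]
```

Request:
move_arm(series="-0.002 0 0.03 0 0 0; -0.004 0 0.06 0 0 0; -0.007 0 0.1 0 0 0; -0.01 0 0.14 0 0 0; -0.011 0 0.156 0 0 0")

```text
time_s: 23.1
eef_pos: [0.546, -0.1614, 0.2822]
eef_rot: [[0.986, 0.154, 0.069], [0.153, -0.988, 0.012], [0.07, -0.001, -0.998]]
force: [-2.1, 2.0, 12.5]
grip_width: 0.0287
gripper_force: 111.8
```

Run:
```python
from h import *
s=bot.read_state();p,R=s["eef_pos"],s["eef_rot"];g=p+R[:,2]*.054;print(p,"g",g,s["force"])
w=snap("wrist","w6");d=snap("side","s6")
yaw=np.arctan2(R[1,0],R[0,0]);X=np.array([np.cos(yaw),np.sin(yaw),0]);Y=np.array([-X[1],X[0],0])
b=np.array([g[0],g[1],.116])
print("pred bar ends wrist",proj(w,b+.023*Y),proj(w,b-.023*Y),"side",proj(d,b+.023*Y),proj(d,b-.023*Y))
for k,c,bx in(("w",w,(225,120,335,205)),("s",d,(270,180,360,260))):
    m,ce,st=blob(mask(c,(0,0,0),(180,255,62),bx));print(k,ce,st)
v=cv2.cvtColor(w["img"],cv2.COLOR_RGB2GRAY)
print(v[170:212:2,236:322:4])
plan([(R,p-.065*X)])
```

```text
[ 0.54604804 -0.16142178  0.2821596 ] g [ 0.5497503  -0.16076615  0.22829065] [-2.10886722  2.02237432 12.47797493]
pred bar ends wrist [246.6290872  219.26795809] [307.89227211 219.20292475] side [293.21318964 224.06483996] [304.75905235 232.64334279]
w [263.20872274 139.89719626] [244 128  44  25 321]
s [300.69130435 187.77826087] [292 180  25  19 230]
[[112 108 113 113 113 115 116 114 116 116 113 115 115 115 114 114 114 114
  116 112 102  68]
 [112 107 116 116 113 114 115 116 114 116 114 114 115 114 114 115 115 113
  117 115 104  84]
 [110 110 114 116 116 115 115 114 114 114 114 116 114 113 115 115 115 113
  116 116 105  97]
 [108 115 115 115 115 117 115 114 114 113 115 114 116 114 116 117 113 115
  112 115 111 103]
 [106 115 117 116 116 115 116 115 115 113 113 115 115 115 115 114 113 112
  111 119 114 103]
 [108 115 116 115 115 116 115 115 115 113 113 116 115 116 115 114 113 113
  112 117 113 103]
 [111 116 115 114 114 114 115 115 115 115 114 115 116 116 115 113 111 113
  112 114 113 106]
 [112 117 115 115 114 113 115 117 113 114 113 114 115 113 113 112 113 112
  112 112 114 106]
[... 566 characters left out ...]
16 115 117 117 115 116 114 116 194 235 145 113 113 114 113 112 114
  115 113 115 113]
 [115 115 116 117 115 117 115 115 117 195 236 145 114 115 114 115 113 113
  117 116 114 112]
 [114 116 115 117 116 113 115 116 116 199 243 148 116 115 116 115 114 114
  115 115 111 111]
 [113 116 116 117 115 115 117 117 116 199 244 148 115 116 117 114 115 114
  115 114 110 110]
 [109 116 116 118 119 119 114 113 111 191 242 140 109 111 112 118 115 111
  116 114 108 111]
 [104 116 101  82 175 150 109 110 103 119 141 100  96  97  97 175 137  57
  117 115 109 121]
 [ 99 113  76  56 172 131  58  56  57  56  55  57  55  57  56 144 155  49
  118 118 128 135]]
[-0.434  0.    -0.028  0.    -0.     0.   ] mm 65 deg 0
```

Request:
move_arm(series="0 0 -0.01 0 0 0; 0.002 0 -0.027 0 0 0; 0.002 0 -0.027 0 0 0; 0.002 0 -0.027 0 0 0; 0.002 0 -0.027 0 0 0")

```text
time_s: 23.82
eef_pos: [0.5447, -0.1614, 0.2831]
eef_rot: [[0.986, 0.154, 0.064], [0.153, -0.988, 0.013], [0.065, -0.003, -0.998]]
force: [-0.4, -0.1, -1.0]
grip_width: 0.0284
gripper_force: 110.0
```

Run:
```python
from h import *
s=bot.read_state();p,R=s["eef_pos"],s["eef_rot"];g=p+R[:,2]*.054;print(p,R.round(3).tolist(),"g",g,s["force"])
w=snap("wrist","w7");d=snap("side","s7");t=snap("top")
yaw=np.arctan2(R[1,0],R[0,0]);X=np.array([np.cos(yaw),np.sin(yaw),0]);Y=np.array([-X[1],X[0],0])
b=np.array([g[0],g[1],.116])
print("side pred bar",proj(d,b+.023*Y),proj(d,b-.023*Y),"hookbot",proj(d,g+[0,0,-.147]),"back",proj(d,g-.02*X+[0,0,-.127]),"tip",proj(d,g+.02*X+[0,0,-.126]),"casing botcorner",[proj(d,g+x*X+y*Y+[0,0,-.092]).round(1).tolist() for x,y in((-.015,.019),(-.015,-.019),(.015,-.019))])
m,ce,st=blob(mask(d,(15,150,100),(35,255,255),(270,150,330,240)));print("casing",st)
m=mask(d,(95,120,60),(130,255,255),(260,200,350,290));cn=np.vstack(cv2.findContours(m,0,1)[0]);print("side lid",cv2.fitEllipse(cv2.convexHull(cn)))
pc=np.array([g[0],g[1],.071]);print("pred lid",proj(d,pc),[proj(d,pc+.0455*q).round(1).tolist() for q in(X,-X,Y,-Y)])
print("wrist pred lid",[proj(w,pc+.0455*q).round(1).tolist() for q in(X,-X,Y,-Y)]);m,ce,st=blob(mask(w,(95,120,60),(130,255,255)));print(st)
hsv=cv2.cvtColor(d["img"],cv2.COLOR_RGB2HSV);np.set_printoptions(linewidth=250)
print(hsv[212:246,280:314,2]//10)
```

```text
[ 0.54469839 -0.16139934  0.28311162] [[0.986, 0.154, 0.064], [0.153, -0.988, 0.013], [0.065, -0.003, -0.998]] g [ 0.54814008 -0.16071114  0.22922581] [-0.37511327 -0.14645772 -0.96790145]
side pred bar [292.61340428 224.19896674] [304.14431222 232.78725738] hookbot [297.82325216 240.21580557] back [291.35230799 235.79977014] tip [304.73136024 230.45811974] casing botcorner [[288.7, 219.2], [298.3, 226.2], [308.6, 222.5]]
casing [289 196  19  29 473]
side lid ((299.0260925292969, 244.68821716308594), (21.28921890258789, 36.13142395019531), 89.58636474609375)
pred lid [297.67224127 244.05230095] [[312.3, 238.3], [282.4, 250.0], [286.9, 235.5], [309.2, 253.1]]
wrist pred lid [[277.4, 151.0], [277.4, 250.9], [225.8, 203.0], [329.0, 203.0]]
[ 225  141  102   69 5374]
[[10 11 10 ... 19 19 19]
 [10 10 10 ... 19 19 19]
 [10 10 10 ... 19 19 19]
 ...
 [21 15 15 ... 13 14 15]
 [21 15 15 ... 13 14 15]
 [21 15 15 ... 13 13 15]]
```

Request:
move_arm(series="-0.03 0 -0.002 0 0 0; -0.06 0 -0.004 0 0 0; -0.09 0 -0.006 0 0 0; -0.12 0 -0.008 0 0 0; -0.14 0 -0.009 0 0 0")

```text
time_s: 24.6
eef_pos: [0.5238, -0.1647, 0.2837]
eef_rot: [[0.986, 0.153, 0.065], [0.153, -0.988, 0.012], [0.066, -0.002, -0.998]]
force: [0.2, -0.4, -1.4]
grip_width: 0.0286
gripper_force: 110.0
```

```bash
cat > chk.py <<'E'
from h import *
np.set_printoptions(linewidth=250,threshold=100000)
s=bot.read_state();p,R=s["eef_pos"],s["eef_rot"];g=p+R[:,2]*.054;print(p,"g",g,s["force"])
w=snap("wrist","w8");d=snap("side","s8")
yaw=np.arctan2(R[1,0],R[0,0]);X=np.array([np.cos(yaw),np.sin(yaw),0]);Y=np.array([-X[1],X[0],0])
b=np.array([.5482,-.1607,.116])
print("wrist pred bar ends",proj(w,b+.023*Y),proj(w,b-.023*Y),"tip",proj(w,g+.02*X+[0,0,-.125]),"frontbot",proj(w,g+.015*X+[0,0,-.092]))
k=mask(w,(0,0,0),(180,255,70),(225,130,330,215));k,ce,st=blob(k);print("dark blob",ce,st)
m,ce,st=blob(mask(w,(95,120,60),(130,255,255)));print("lid",ce,st)
v=cv2.cvtColor(w["img"],cv2.COLOR_RGB2GRAY);print(v[150:216:3,234:322:3])
E
python3 chk.py
```

```text
[ 0.52381344 -0.16472428  0.28372406] g [ 0.52731579 -0.1640571   0.22984189] [ 0.18849166 -0.42606795 -1.39754104]
wrist pred bar ends [246.06925665 190.76483303] [308.3533013  190.70542533] tip [277.33543267 189.03423199] frontbot [277.42705559 206.57074877]
dark blob [277.64393939 184.45454545] [245 178  61  15 660]
lid [274.99033637 151.76472775] [ 224  116  104   67 5381]
[[112 110 116 116 117 116 117 117 117 117 117 115 117 115 116 118 116 117 118 118 119 115 117 115 116 114 118 119 112 106]
 [109 113 117 117 117 116 117 117 116 117 116 114 115 114 116 117 119 117 118 117 117 114 114 114 115 113 117 117 116 107]
 [108 117 118 115 117 116 115 115 115 116 116 116 116 116 116 116 117 116 117 115 114 115 116 115 114 113 115 120 116 108]
 [108 118 118 115 116 116 116 115 115 117 115 116 117 118 117 117 117 116 115 115 115 115 115 116 114 113 114 117 115 111]
 [109 119 117 118 116 116 116 116 116 117 116 116 116 118 117 117 116 116 115 115 114 115 115 116 115 113 114 117 115 113]
 [109 118 118 119 117 118 117 117 117 116 116 115 115 117 116 116 116 116 116 116 116 116 114 115 115 112
[... 1286 characters left out ...]
119 117 117 116 231 238 189 117 118 119 118 117 117 117 116 108 111 116 113  86  64]
 [ 75 119 121 111  97 106 117 117 119 118 118 118 118 235 245 197 117 116 116 117 117 117 114 106 110 118 114  93  63  64]
 [ 63  75 118 119 108  99 101 112 119 118 118 118 117 236 247 198 117 117 117 117 117 111 104 110 116 115 100  64  64  62]
 [ 63  65  73 116 120 115 141 137 117 122 125 126 126 229 244 188 125 126 125 120 129 147 137 115 115 104  64  65  63  64]
 [ 65  64  62  71 108 135 167 157  57  57  57  57  54  54  56  57  55  56  58  56  64 163 157 126  86  63  64  64  64  62]
 [ 64  66  63  65  64 137 142 122  39  41  40  38  41  40  39  39  40  38  41  38  38 122 143 134  62  64  64  63  63  63]]
```

Request:
move_arm(series="-0.04 0 -0.0026 0 0 0; -0.09 0 -0.006 0 0 0; -0.15 0 -0.01 0 0 0; -0.22 0 -0.014 0 0 0; -0.3 0 -0.02 0 0 0")

```text
time_s: 25.32
eef_pos: [0.4787, -0.1717, 0.2837]
eef_rot: [[0.986, 0.154, 0.065], [0.153, -0.988, 0.012], [0.066, -0.002, -0.998]]
force: [0.5, 1.2, -2.3]
grip_width: 0.0286
gripper_force: 110.0
```

```bash
cat > chk2.py <<'E'
from h import *
s=bot.read_state();p,R=s["eef_pos"],s["eef_rot"];g=p+R[:,2]*.054;print(p,"g",g,s["force"],s["grip_width"])
w=snap("wrist","w9")
k=mask(w,(0,0,0),(180,255,70),(225,90,330,180));k,ce,st=blob(k);print("bar",ce,st,onz(w,ce,.116))
m=mask(w,(95,120,60),(130,255,255));cn=np.vstack([c for c in cv2.findContours(m,0,1)[0] if cv2.contourArea(c)>50]);e=cv2.fitEllipse(cv2.convexHull(cn));print("lid",e,onz(w,e[0],.071))
S=np.load("seat.npy");Rs,ps=S[:,:3],S[:,3];print("seat",ps,Rs.round(3).tolist())
E
python3 chk2.py
```

```text
[ 0.47874316 -0.17167504  0.28366261] g [ 0.48223421 -0.17100543  0.22977974] [ 0.54205814  1.15619921 -2.27718865] 0.028624348358877887
bar [279.52197802 166.94805195] [ 225  128  105   52 2002] [ 0.52080281 -0.16659768  0.116     ]
lid ((275.2757263183594, 113.60247039794922), (108.66352844238281, 113.0003433227539), 179.4357452392578) [ 0.55728911 -0.15770363  0.071     ]
seat [0.5066382  0.24647928 0.19044335] [[0.8, 0.203, 0.564], [0.165, -0.979, 0.118], [0.577, -0.001, -0.817]]
```

```bash
cat > lay.py <<'E'
from h import *
s0=bot.read_state()
def lay(t,off,dg=(0,0,0)):
    "pose with scale leaning .61, tool tilt .61+t, off m out of trough"
    sx=down(11.6,.61)[:,0];R=down(11.6,.61+t);return R,np.array([.5371,.2529,.1463])+dg+off*sx-.054*R[:,2]
E
python3 - <<'E'
from lay import *
R=s0["eef_rot"];p=s0["eef_pos"];Rb=down(11.6,.065);B=np.array([.545,.2555,.365])
u=p+[0,0,.085]
plan([(R,u),(R,u+(B-u)*.32),(R,u+(B-u)*.66),(Rb,B),lay(.065,.1),lay(.065,.045)])
E
```

```text
[ 0.036 -0.002 -0.566  0.     0.     0.   ] mm 85 deg 0
[ 0.281 -0.879  0.028  0.     0.     0.   ] mm 138 deg 0
[ 0.298 -0.933  0.029  0.     0.     0.   ] mm 147 deg 0
[ 0.298 -0.933  0.029  0.     0.001 -0.031] mm 147 deg 2
[ 0.214  0.006  0.811 -0.     0.388 -0.   ] mm 125 deg 34
[-0.366 -0.    -0.024  0.     0.     0.   ] mm 55 deg 0
```

Request:
move_arm(series="0.004 0 -0.06 0 0 0; 0.012 0 -0.18 0 0 0; 0.02 0 -0.32 0 0 0; 0.03 0 -0.46 0 0 0; 0.036 -0.002 -0.566 0 0 0")

```text
time_s: 26.0
eef_pos: [0.4799, -0.1717, 0.3707]
eef_rot: [[0.986, 0.154, 0.067], [0.153, -0.988, 0.011], [0.068, -0.001, -0.998]]
force: [-0.4, -0.5, -1.4]
grip_width: 0.0286
gripper_force: 109.9
```

Request:
move_arm(series="0.03 -0.1 0.003 0 0 0; 0.08 -0.26 0.008 0 0 0; 0.14 -0.45 0.015 0 0 0; 0.21 -0.66 0.02 0 0 0; 0.281 -0.879 0.028 0 0 0")

```text
time_s: 26.62
eef_pos: [0.5005, -0.0326, 0.3664]
eef_rot: [[0.986, 0.154, 0.063], [0.153, -0.988, 0.014], [0.064, -0.004, -0.998]]
force: [0.6, 0.4, -1.7]
grip_width: 0.0284
gripper_force: 110.1
```

Request:
move_arm(series="0.06 -0.19 0.006 0 0 0; 0.12 -0.38 0.012 0 0 0; 0.18 -0.57 0.018 0 0 0; 0.24 -0.75 0.024 0 0 0; 0.298 -0.933 0.029 0 0 0")

```text
time_s: 27.25
eef_pos: [0.523, 0.1125, 0.3652]
eef_rot: [[0.986, 0.154, 0.062], [0.154, -0.988, 0.013], [0.063, -0.003, -0.998]]
force: [0.7, -0.3, -0.8]
grip_width: 0.0287
gripper_force: 110.1
```

Request:
move_arm(series="0.06 -0.19 0.006 0 0 0; 0.12 -0.38 0.012 0 0 -0.01; 0.19 -0.6 0.018 0 0 -0.02; 0.25 -0.8 0.024 0 0 -0.03; 0.298 -0.933 0.029 0 0.001 -0.031")

```text
time_s: 27.88
eef_pos: [0.5457, 0.2578, 0.3642]
eef_rot: [[0.977, 0.203, 0.064], [0.203, -0.979, 0.013], [0.065, 0.001, -0.998]]
force: [0.0, -0.6, -1.7]
grip_width: 0.029
gripper_force: 110.1
```

Run:
```python
from lay import *
print(s0["eef_pos"],s0["force"]);plan([lay(.065,.05),lay(.065,.0)])
w=snap("wrist");np.set_printoptions(linewidth=200)
m=mask(w,(15,150,80),(35,255,255),(225,170,330,260))
for u in (252,256,300): print(u,np.flatnonzero(m[:,u]))
print(w["img"][178:215,277].mean(1).astype(int))
```

```text
[0.54570561 0.2577944  0.36415649] [ 0.0070432  -0.63332154 -1.70840608]
[-0.078  0.02   0.977 -0.     0.388  0.001] mm 147 deg 34
[-0.333 -0.    -0.022  0.     0.     0.   ] mm 50 deg 0
252 [211 212 213 214 215 216 217 218 219 220 221 222 223 224 225 226 227 228 229 230 231 232 233 241 242 243 244 245 246]
256 [211 212 213 238 239 240 241 242 243 244 245]
300 [211 212 213 214 215 216 217 218 219 220 221 222 223 224 225 226 227 228 229 230 231 232 233 241 242 243 244 245 246]
[ 43  43  41  41  41  42  43  41  43  62  96 126 151 173 189 198 200 193 185 184 188 187 193 198 201 200 201 202 202 190 149  88  45  35  37  36  37]
```

Request:
move_arm(series="-0.01 0 0.03 0 0.08 0; -0.02 0.01 0.08 0 0.17 0; -0.03 0.01 0.15 0 0.26 0; -0.04 0.02 0.22 0 0.34 0; -0.04 0.02 0.3 0 0.388 0.001")

```text
time_s: 28.55
eef_pos: [0.5429, 0.2516, 0.3188]
eef_rot: [[0.764, 0.2, 0.614], [0.156, -0.98, 0.125], [0.627, 0.0, -0.779]]
force: [-0.1, 0.3, -1.6]
grip_width: 0.0285
gripper_force: 110.0
```

```bash
cat > inhand.py <<'E'
from lay import *
print(s0["eef_pos"],s0["force"]);plan([lay(.065,.05),lay(.065,.0)])
w=snap("wrist");np.set_printoptions(linewidth=200)
m=mask(w,(15,150,80),(35,255,255),(225,170,330,260))
for u in (252,256,300): x=np.flatnonzero(m[:,u]);print(u,x[0],len(x),x[-1])
v=cv2.cvtColor(w["img"],cv2.COLOR_RGB2GRAY);print(v[178:215,277])
E
python3 inhand.py
```

```text
[0.54286085 0.25159682 0.31877563] [-0.09730525  0.27733052 -1.60541793]
[-0.415 -0.017  0.536  0.001 -0.001 -0.001] mm 101 deg 0
[-0.333 -0.    -0.022  0.     0.     0.   ] mm 50 deg 0
252 211 31 247
256 211 11 245
300 211 31 247
[188 188 188 188 189 189 191 189 188 180 168 177 195 210 218 214 203 182 159 154 160 163 174 191 199 201 202 202 202 200 169 111  61  46  45  45  44]
```

Run:
```python
from lay import *
dg=-down(11.6,.61)[:,2]*.002
plan([lay(.065,.045,dg),lay(.065,.02,dg),lay(.065,0,dg)])
```

```text
[-0.419 -0.017  0.512  0.001  0.002 -0.   ] mm 99 deg 0
[-0.166 -0.    -0.011  0.     0.     0.   ] mm 25 deg 0
[-0.133  0.    -0.009  0.     0.     0.   ] mm 19 deg 0
```

Request:
move_arm(series="-0.08 -0.003 0.1 0 0 0; -0.17 -0.007 0.21 0 0 0; -0.25 -0.01 0.32 0 0 0; -0.34 -0.014 0.43 0 0 0; -0.41 -0.017 0.51 0 0 0")

```text
time_s: 29.22
eef_pos: [0.5435, 0.2542, 0.2207]
eef_rot: [[0.765, 0.199, 0.612], [0.156, -0.98, 0.124], [0.624, 0.001, -0.781]]
force: [0.7, -0.5, -1.3]
grip_width: 0.0288
gripper_force: 110.0
```

Run:
```python
from lay import *
dg=-down(11.6,.61)[:,2]*.002
print(s0["eef_pos"],s0["force"]);plan([lay(.065,.045,dg)]);plan([lay(.065,.02,dg)]);plan([lay(.065,0,dg)])
w=snap("wrist","w10")
# cheeks/stand alignment: predicted seated casing bottom corners vs image
S=down(11.6,.61);C=np.array([.5369,.2527,.145])
for n,(x,y,z) in {"seat casing bot L":(-.015,.023,-.092),"R":(-.015,-.023,-.092),"cheek L":(.005,.023,-.06),"cheek R":(.005,-.023,-.06)}.items(): print(n,proj(w,C+S@[x,-y,-z]))
```

```text
[0.543512   0.25423878 0.22072472] [ 0.74838929 -0.46302994 -1.34364448]
[-0.044  0.     0.006  0.001  0.    -0.001] mm 6 deg 0
[-0.21   0.    -0.004  0.001  0.    -0.001] mm 31 deg 0
[-0.343  0.    -0.013  0.001  0.    -0.001] mm 51 deg 0
seat casing bot L [246.48204035 309.77170681]
R [307.19596615 309.56658367]
cheek L [241.67374491 310.21836463]
cheek R [312.41112758 309.97904008]
```

Request:
move_arm(series="-0.05 0 -0.001 0 0 0; -0.1 0 -0.002 0 0 0; -0.15 0 -0.003 0 0 0; -0.2 0 -0.004 0 0 -0.001; -0.2 0 -0.004 0 0 -0.001")

```text
time_s: 29.9
eef_pos: [0.5197, 0.2496, 0.2031]
eef_rot: [[0.764, 0.201, 0.613], [0.158, -0.979, 0.125], [0.625, 0.002, -0.78]]
force: [-0.2, 0.4, -0.5]
grip_width: 0.0286
gripper_force: 110.0
```

Run:
```python
from lay import *
dg=-down(11.6,.61)[:,2]*.002
print(s0["eef_pos"],s0["force"]);plan([lay(.065,.02,dg)]);plan([lay(.065,0,dg)])
```

```text
[0.51967793 0.24959342 0.20306456] [-0.23716426  0.36022459 -0.52272042]
[-0.01   0.002  0.005  0.001 -0.     0.001] mm 1 deg 0
[-0.143  0.002 -0.004  0.001 -0.     0.001] mm 21 deg 0
```

Request:
move_arm(series="-0.03 0.002 0 0 0 0; -0.06 0.002 0 0 0 0; -0.09 0.002 0 0 0 0; -0.12 0.002 0 0 0 0; -0.13 0.002 0 0 0 0")

```text
time_s: 30.52
eef_pos: [0.5053, 0.2463, 0.191]
eef_rot: [[0.764, 0.201, 0.613], [0.158, -0.98, 0.125], [0.626, 0.001, -0.78]]
force: [1.1, 0.4, -1.8]
grip_width: 0.0285
gripper_force: 110.0
```

Run:
```python
from lay import *
dg=-down(11.6,.61)[:,2]*.002
print(s0["eef_pos"],s0["force"],s0["wrist_torque"]);plan([lay(.065,0,dg)]);plan([lay(.065,0)])
w=snap("wrist","w11");m=mask(w,(15,150,80),(35,255,255),(225,150,330,260))
for u in (252,256,300): x=np.flatnonzero(m[:,u]);print(u,x[0],len(x),x[-1])
```

```text
[0.50529872 0.24632316 0.1910388 ] [ 1.06445209  0.40128476 -1.80626357] [-0.11066274  0.51044821 -0.0430867 ]
[-0.016 -0.    -0.005  0.001 -0.001  0.001] mm 2 deg 0
[-0.017 -0.     0.008  0.001 -0.001  0.001] mm 2 deg 0
252 211 32 247
256 211 12 246
300 211 31 247
```

Request:
move_arm(series="-0.006 0 0 0 0 0; -0.012 0 0.003 0 0 0; -0.018 0 0.006 0 0 0; -0.02 0 0.01 0 0 0; -0.02 0 0.012 0 0 0")

```text
time_s: 31.2
eef_pos: [0.5046, 0.2462, 0.1889]
eef_rot: [[0.763, 0.201, 0.614], [0.158, -0.98, 0.125], [0.627, 0.002, -0.779]]
force: [-7.9, -3.2, 7.8]
grip_width: 0.0286
gripper_force: 111.3
```

Run:
```python
from lay import *
print(s0["eef_pos"],s0["force"],s0["wrist_torque"]);plan([lay(.065,0)])
w=snap("wrist","w12");m=mask(w,(15,150,80),(35,255,255),(225,150,330,260))
for u in (252,256,300): x=np.flatnonzero(m[:,u]);print(u,x[0],len(x),x[-1])
```

```text
[0.50459206 0.24619056 0.1888943 ] [-7.8884898  -3.20926194  7.84685477] [-0.30108887  0.85378467 -0.08582646]
[-0.005 -0.    -0.     0.001 -0.002  0.001] mm 0 deg 0
252 211 33 247
256 211 13 246
300 211 32 247
```

Request:
move_arm(series="-0.01 0 -0.005 0 0 0; -0.01 0 -0.007 0 0 0; -0.01 0 -0.007 0 0 0; -0.01 0 -0.007 0 0 0; -0.01 0 -0.007 0 0 0", grip_force=40)

```text
time_s: 31.88
eef_pos: [0.5032, 0.246, 0.1885]
eef_rot: [[0.763, 0.201, 0.615], [0.158, -0.98, 0.125], [0.627, 0.001, -0.779]]
force: [1.7, 2.1, -1.4]
grip_width: 0.0289
gripper_force: 110.2
```

Request:
move_arm(series="0 0 0 0 0 0; 0 0 0 0 0 0; 0 0 0 0 0 0; 0 0 0 0 0 0; 0 0 0 0 0 0", grip=0.6)

```text
time_s: 32.5
eef_pos: [0.5028, 0.2458, 0.1881]
eef_rot: [[0.763, 0.201, 0.614], [0.158, -0.98, 0.125], [0.626, 0.001, -0.78]]
force: [-0.6, 0.2, 0.1]
grip_width: 0.0515
gripper_force: 0.0
```

Run:
```python
from lay import *
print(s0["eef_pos"],s0["force"],s0["grip_width"])
w=snap("wrist","w13");m=mask(w,(15,150,80),(35,255,255),(225,150,330,260))
for u in (252,256,300): x=np.flatnonzero(m[:,u]);print(u,x[0],len(x),x[-1])
S=down(11.6,.61);C=np.array([.5369,.2527,.145])
print("seated pred frontbot",[proj(w,C+S@[.015,y,.092]).round(1).tolist() for y in(.019,-.019)],"fronttop",proj(w,C+S@[.015,0,.026]),"tip",proj(w,C+S@[.02,0,.125]))
v=cv2.cvtColor(w["img"],cv2.COLOR_RGB2GRAY);print(v[165:215,277])
```

```text
[0.5027595  0.24580186 0.18807912] [-0.60638628  0.15913014  0.11782332] 0.05147163466342532
252 210 30 244
256 210 11 243
300 210 31 244
seated pred frontbot [[304.5, 205.7], [249.0, 205.7]] fronttop [277.32865746 240.38567002] tip [276.5783134  188.37584392]
[178 178 177 177 177 177 175 175 175 174 174 174 175 176 174 173 170 170
 169 170 168 169 166 155 157 174 189 196 196 187 168 143 139 147 147 154
 172 182 183 184 183 182 164 118  70  45  41  40  41  40]
```

Request:
move_arm(series="0 0 -0.1 0 0 0; 0 0 -0.25 0 0 0; 0 0 -0.42 0 0 0; 0 0 -0.6 0 0 0; 0 0 -0.75 0 0 0", grip=0.8)

```text
time_s: 33.17
eef_pos: [0.4332, 0.2317, 0.2767]
eef_rot: [[0.763, 0.201, 0.614], [0.158, -0.98, 0.125], [0.627, 0.001, -0.779]]
force: [-0.2, 0.5, -0.1]
grip_width: 0.0683
gripper_force: 0.0
```

Request:
move_arm(series="0 0 -0.1 0 0 0; 0 0 -0.2 0 0 0; 0 0 -0.25 0 0 0; 0 0 -0.25 0 0 0; 0 0 -0.25 0 0 0")

```text
time_s: 33.8
eef_pos: [0.4107, 0.227, 0.3045]
eef_rot: [[0.764, 0.201, 0.613], [0.158, -0.98, 0.125], [0.626, 0.001, -0.78]]
force: [-0.3, 0.0, -0.7]
grip_width: 0.0687
gripper_force: 0.0
```

Run:
```python
from lay import *
print(s0["time_s"],s0["eef_pos"],s0["force"])
w=snap("wrist","w14");d=snap("side","s14");t=snap("top","t14")
m,ce,st=blob(mask(w,(15,150,80),(35,255,255),(200,100,350,300)));print("casing wrist",ce,st)
k,ck,sk=blob(mask(w,(0,0,0),(180,255,60),(240,140,310,300)));print("grip wrist",ck,sk)
S=down(11.6,.61);C=np.array([.5369,.2527,.145]);P=lambda c,x,y,z:proj(c,C+S@[x,y,-z]).round(1).tolist()
for c in(w,d): print("topface",[P(c,x,y,.016) for x in(-.017,.017) for y in(-.015,.015)],"casing",[P(c,x,y,z) for x in(-.015,.015) for y in(-.019,.019) for z in(-.026,-.092)],"tip",P(c,.02,0,-.125))
m,ce,st=blob(mask(d,(15,150,100),(35,255,255),(210,130,270,190)));print("casing side",ce,st)
s0i=np.load("pics/side0.npy").astype(np.uint8);m,ce,st=blob(mask({"img":s0i},(15,150,100),(35,255,255),(210,130,270,190)));print("casing side at start",ce,st)
k0,c0,q0=blob(mask({"img":s0i},(0,0,0),(180,255,60),(215,140,255,175)));k1,c1,q1=blob(mask(d,(0,0,0),(180,255,60),(215,140,255,175)));print("grip side start/now",c0,q0,c1,q1)
t0=np.load("pics/top0.npy").astype(np.uint8);
for c in({"img":t0},t):
    m,ce,st=blob(mask(c,(15,150,80),(35,255,255),(150,180,215,245)));print("top casing",ce,st)
m=mask(t,(100,130,60),(125,255,255),(300,150,390,260));cn=np.vstack(cv2.findContours(m,0,1)[0]);e=cv2.fitEllipse(cv2.convexHull(cn));print("pail top",e[:2],onz(t,e[0],.071))
```

```text
33.8 [0.41069735 0.2269683  0.30447898] [-0.26254394  0.02822455 -0.69838106]
casing wrist [257.77876106 184.03539823] [256 172   7  29 113]
grip wrist [276.2083075  190.78611283] [ 259  163   35   54 1613]
topface [[258.3, 217.9], [294.9, 217.9], [257.7, 177.0], [295.5, 176.9]] casing [[256.1, 202.6], [259.3, 187.9], [296.6, 202.6], [293.0, 187.8], [255.6, 170.9], [259.0, 161.3], [297.2, 170.9], [293.4, 161.2]] tip [276.1, 153.4]
topface [[223.6, 155.4], [228.8, 158.5], [231.1, 147.5], [236.3, 150.4]] casing [[230.5, 162.9], [241.2, 175.5], [237.1, 167.0], [247.7, 179.6], [237.0, 156.1], [247.4, 168.8], [243.6, 160.0], [253.9, 172.8]] tip [256.6, 175.8]
casing side [242.3258427 165.7752809] [233 160  20  14  89]
casing side at start [242.56321839 165.82758621] [235 160  18  14  87]
grip side start/now [233.33333333 156.85106383] [226 149  16  16 141] [233.27857143 156.92857143] [226 149  16  16 140]
top casing [177.52439024 203.17073171] [173 194   8  19  82]
top casing [177.02222222 203.04444444] [169 194  12  19  90]
pail top ((344.97607421875, 207.47792053222656), (34.93904113769531, 36.777278900146484)) [ 0.55469233 -0.15901484  0.071     ]
```

```bash
python3 -c "
from plant import job;print(job.finish_job())"
```

```text
the job is handed in; nothing more can be done
None
```

The pail weighed about 640 g by wrist force, with the red ring visible below the casing. It went flat into the green tray, about 3 mm off centre. The scale is back in its stand within a pixel of where it started in the side and top views. While unhooking, the scale briefly pressed down on the pail with about 14 N, and the pail did not tip. I handed the job in at about 34 s of the 72 s allowed, but the hand-in returned no verdict.

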